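# Swap the flask and the bottle between two lab stirrers

### The arm

A 7-joint arm with a two-finger parallel gripper is mounted at the origin on the work surface. World frame = base frame: x ahead of the robot, y to its left, z up, the work surface at z = 0. Lengths are in m, angles in rad, forces in N, time in s.
With the tool pointing down it reaches from about 0.425 to 0.875 m from the base axis. Payload 4.7 kg.
Tool frame: the origin (TCP) lies midway between the tips of the shut fingers; the grasp point (between the pads) lies 19 mm behind it; y points along the fingers, z is the direction in which the jaws open and shut, and the axes are right-handed (so a half turn about y gives the same grasp; the last joint's range is limited). The gripper opens to 87 mm and grips with 3 to 60 N. Pads are 19 mm wide; open, the fingers measure 117 mm over their backs; the gripper's body (75 mm by 190 mm) begins 51 mm behind the grasp point.
Start: joints at [1.166, 0.321, -0.07, 1.45, 0.023, 1.371, -0.057], TCP at [0.264, -0.594, 0.223] pointing down, gripper open.
Joint ranges: [-2.86, 2.86], [-0.3, 2.09], [-1.38, 1.24], [0.06, 2.45], [-1.56, 4.7], [0.09, 2.05], [-2.69, 2.69]. Speed limits (rad/s): [2.57, 2.57, 3.14, 3.14, 3.14, 3.14, 3.14].

### API

Orientations are given as a rotation vector (axis times angle).
In Python, from bench import ctrl gives the robot as it stands.
- The arm moves only by the tool play_rows, never from a script. Its arguments are lists of equal length, an entry for each row: "translation": the shift along the tool's x, y, z in mm, a list of three; "turn": the turn, a rotation vector about the tool's x, y, z in rad, a list of three; "fingers": the opening, from -1 (shut) to 1 (fully open), so that 0 is half open. In form: {"translation": [[dx, dy, dz], ...], "turn": [[wx, wy, wz], ...], "fingers": [fingers, ...]}. A call has exactly 10 rows; each row shifts and turns the commanded pose from where the row before left it, along the tool's axes as they then stand; what a row does not reach is not made up. A row lasts 1/12 s, in which the tool goes at most 41.7 mm and 7.16 degrees, less where a joint would pass 70% of its speed; a pose out of reach is approached as far as the arm can. A call with a gripper value outside its range is refused whole. The fingers move at their own pace and stop on an object; "grip_force" is the grip in N (left out, the last holds). Time passes only in rows, so rows that do not move let the fingers close, or fill a call up. It gives the time, the measured TCP pose, the force and the opening at its end, in the units of the state.
- ctrl.get_state(): the state, without advancing time (a new reading comes with each control period).
- ctrl.get_image(name): name is "scene" or "top" or "wrist"; returns the picture (420x560x3 uint8, blue, green, red); there is no depth.
- ctrl.camera_info(name): a dict with "camera_matrix" (3x3 intrinsics, pixels), "k1" (the pictures are not rectified: a ray, as slopes to the right and down, at radius r is drawn at 1 + k1 r^2 times it, then the intrinsics apply), "R" (3x3) and "t" (3): a world point X has camera coordinates R X + t. Camera axes: x right, y down, z forward; pixel columns grow to the right and rows downward; lengths in m; the calibration is good to about 2 mm. A picture is of the moment at which its call begins: read the wrist's pose just before it. camera_info takes no time and is no camera call; for the wrist camera it gives the pose at the moment of the call.
- ctrl.close_job(): hands the job in, once; it reports no verdict.
The state is a dict: "time": time; "joint_positions": joint angles; "qd": joint speeds; "joint_torque": joint torques, N m; "position": TCP position; "tool_rot": TCP orientation; "ft_force": force on the tool from outside, world axes, zero at the start; "torque": the same for the moment, N m; "grip_width": opening from 0.0 (shut) to 1.0 (fully open).
Only numpy, scipy, OpenCV 4.12 (cv2) and the standard library are available. Lean on these libraries where they do the work, as an engineer would, in place of code of your own. Each camera call takes 0.05 s, during which the arm holds its last target.

### The job

Swap the conical flask and the screw-capped glass bottle on the two stirrers, so that each ends standing upright in the middle of the round plate of the stirrer that the other one stood on. It is glassware: keep both upright, set them down without dropping them, and do not shift or tip the measuring cylinder, the beaker, the white plastic bottle or the support stand. Something may be parked on the cork mat or on the free bench meanwhile.

Things in the scene. Friction and masses are not known exactly. Their poses are not given: they have to be found in the camera images.
- flask_mid (a point): the conical flask: clear glass, empty, open at the top, 140 mm tall, 83 mm across at the foot, narrowing to a straight round neck 34 mm across that runs from 88 mm above its foot to the top (lip 37 mm across in the top 3 mm, look only). Loose, about 0.1 to 0.2 kg. The point is on its axis, half-way up (70 mm above the foot); z up. It starts standing on stirrer_a. It may be gripped by the neck, about 48 mm above this point
- bottle_mid (a point): the screw-capped bottle: round, straight-sided clear glass, 140 mm tall, body 64 mm across up to 82 mm, shoulder to 104 mm, white cap 40 mm across from 108 mm to the top, a blank paper band round the body. The cap is fast to the bottle. Loose, about 0.2 to 0.4 kg. The point is on its axis, half-way up (70 mm above the foot); z up. It starts standing on stirrer_b. It may be gripped by the cap, about 52 mm above this point
- stirrer_a_top (a point): the stirrer on which the flask stands at the start (left or right): a fixed white box 120 mm wide and 150 mm deep, 40 mm high, with a round steel plate 110 mm across and 10 mm thick on it. The point is at the middle of the plate's top face, 50 mm above the bench; the box reaches 90 mm from it towards its knob side (-x of this frame), 60 mm towards +x and 60 mm to each side (y)
- stirrer_b_top (a point): the stirrer on which the bottle stands at the start: the same in every way as stirrer_a. The point is at the middle of its plate's top face, 50 mm above the bench
- mat_top (a point): an empty cork mat, a fixed disc 110 mm across and 4 mm thick lying on the bench, free for parking. The point is at the middle of its top face
- cylinder_foot (a point): bystander: the measuring cylinder, clear tube 34 mm across (rim 38 mm) and 220 mm tall in all, on a grey round foot 70 mm across and 10 mm high; loose, light, easily tipped. The point is at the middle of its underside; z up
- beaker_foot (a point): bystander: the beaker, clear plastic, 80 mm across at the rim and 95 mm tall, loose and light. The point is at the middle of its underside; z up
- tub_foot (a point): bystander: a white plastic bottle 76 mm across with a wide grey lid, 170 mm tall, loose, 0.6 kg, standing beyond one of the stirrers. The point is at the middle of its underside; z up
- stand_rod (a point): bystander: the support stand, 2.2 kg, loose: a steel rod 12 mm across, upright, its top 418 mm above the bench. The point is at the rod's foot, at bench level. Its blue T-shaped base, 18 mm high, runs from 20 mm before the rod to 140 mm beyond it along +x of this frame (34 mm wide) and ends in a bar 170 mm long across it. A black boss (30 x 24 mm) with a thin arm 130 mm long points to +x of this frame 345 mm above the bench
Things that resemble listed ones, but are neither listed nor needed, are in the scene too. Leave any red look-alike of the part that bears flask_mid alone.

How it is judged:
At the end, for the whole second after the job is handed in: the flask stands upright (within 0.1 rad) and at rest on the plate of stirrer_b and the bottle on that of stirrer_a, each with its axis within 22 mm of the plate's middle and its foot on the plate (height right to about 6 mm) (horizontal distance between flask_mid and stirrer_b_top below 0.022 m and z of flask_mid in the frame of stirrer_b_top between 0.064 and 0.077 m and angle between each of flask_mid, bottle_mid's own z axis and vertical below 0.1 rad and linear speed of each of flask, bottle below 0.03 m/s and horizontal distance between bottle_mid and stirrer_a_top below 0.022 m and z of bottle_mid in the frame of stirrer_a_top between 0.064 and 0.077 m); the robot touches nothing.
It fails at once if the flask or the bottle is tipped by more than 0.5 rad (angle between any of flask_mid, bottle_mid's own z axis and vertical above 0.5 rad).
It fails at once if the flask or the bottle is dropped (out of the fingers and faster than 0.5 m/s, a fall of over 12 mm) ((linear speed of flask above 0.5 m/s and contact force between the fingers and flask below 0.05 N) or (linear speed of bottle above 0.5 m/s and contact force between the fingers and bottle below 0.05 N)).
It fails at once if the measuring cylinder is shifted by more than 20 mm or tipped by more than 0.35 rad (distance of cylinder_foot from where it was at the start of the episode above 0.02 m or angle between cylinder_foot's own z axis and vertical above 0.35 rad).
It fails at once if the beaker or the white plastic bottle is shifted by more than 20 mm or tipped by more than 0.35 rad (distance of any of beaker_foot, tub_foot from where it was at the start of the episode above 0.02 m or angle between any of beaker_foot, tub_foot's own z axis and vertical above 0.35 rad).
It fails at once if the support stand is shifted by more than 20 mm or tipped by more than 0.35 rad (distance of stand_rod from where it was at the start of the episode above 0.02 m or angle between stand_rod's own z axis and vertical above 0.35 rad).
It also fails if it takes over 67 s, if anything falls off the work surface, if the arm or the gripper's body presses on something with over 40 N, if the wrist force passes 120 N, or if a joint passes its speed limit or range.

## Working session

There is one attempt and no reset: what is moved stays moved. The work goes in short steps, Python scripts to look and compute and a tool call to move; the robot and the scene stay as the last step left them, time stands still between calls to the robot, and variables do not carry over. Pictures are saved under pics/ and viewed, and the job is handed in when it is done.

Besides the shell and the picture viewer there is one more tool, called as name(argument=value, ...), one argument or row to a line, values as JSON. play_rows: Moves the arm, as the interface text tells. Its arguments: {"type":"object","properties":{"translation":{"type":"array"},"turn":{"type":"array"},"fingers":{"type":"array"},"grip_force":{"type":"number"}},"required":["translation","turn","fingers"]}

```bash
ls; mkdir -p pics
python3 - <<'E'
from bench import ctrl
import cv2
s=ctrl.get_state()
for k in s: print(k,s[k])
for n in ["scene","top","wrist"]:
    ci=ctrl.camera_info(n); print(n,ci)
    cv2.imwrite(f"pics/{n}0.png",ctrl.get_image(n))
E
```

```text
pics
time 0.0
joint_positions [ 1.16607425  0.32179426 -0.07011213  1.45167885  0.02259375  1.37079558
 -0.05689937]
qd [ 2.02222892e-03  2.28137735e-05 -6.42897659e-04 -1.05417031e-03
 -2.01402915e-03 -7.35505566e-04  1.04744665e-04]
joint_torque [ 2.99601033e-04 -4.91286242e+01 -4.04215157e-01 -3.12530386e+01
 -6.40545739e-02  4.34926932e-02  1.50933452e-04]
position [ 0.2640908  -0.5933243   0.22147846]
tool_rot [-0.423598    1.99246396 -1.9887439 ]
ft_force [1.15301742 0.03833591 0.38191471]
torque [-0.01683733  0.02066963  0.04138593]
grip_width 1.0026771367638836
scene {'camera_matrix': array([[496.39579825,   0.        , 277.50699176],
       [  0.        , 496.39579825, 208.05081563],
       [  0.        ,   0.        ,   1.        ]]), 'k1': 0.04824125455657582, 'R': array([[ 0.87935303,  0.47614637, -0.00478463],
       [ 0.3229026 , -0.60366519, -0.72891854],
       [-0.34996023,  0.63943175, -0.68458372]]), 't': array([-0.50928892, -0.10276483,  1.52631345])}
top {'camera_matrix': array([[464.82786577,   0.        , 282.12030455],
       [  0.        , 464.82786577, 205.66231612],
       [  0.        ,   0.        ,   1.        ]]), 'k1': -0.14960689295084978, 'R': array([[-0.01526628, -0.9998562 , -0.0073832 ],
       [-0.98580652,  0.01628562, -0.16709363],
       [ 0.16718984,  0.00472751, -0.98591339]]), 't': array([0.0050816 , 0.5999282 , 1.37876122])}
wrist {'camera_matrix': array([[356.86208365,   0.        , 289.62170856],
       [  0.        , 356.86208365, 202.94771892],
       [  0.        ,   0.        ,   1.        ]]), 'k1': -0.025847628165864604, 'R': array([[ 0.40673046, -0.91354642, -0.00180792],
       [-0.88565343, -0.39479567,  0.24444707],
       [-0.22402751, -0.09782288, -0.96966095]]), 't': array([-0.64953001, -0.02998469,  0.38807756])}
```

View pics/scene0.png

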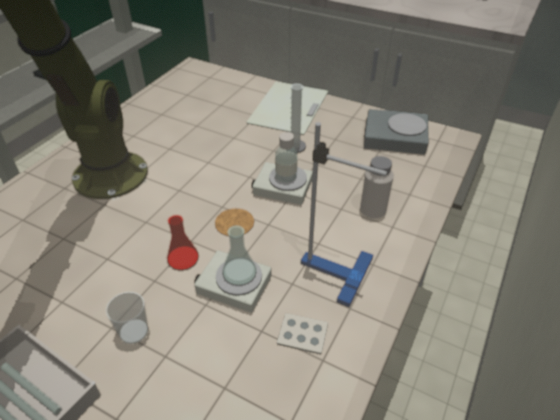

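View pics/top0.png

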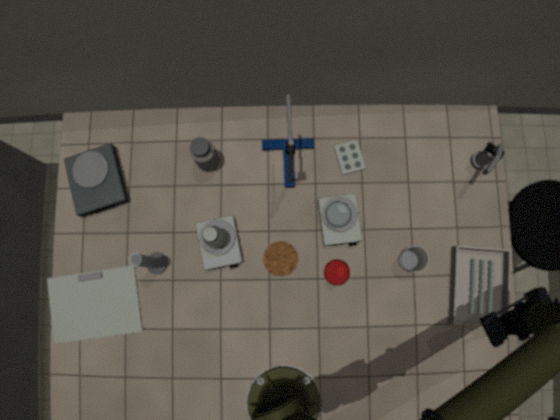

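View pics/wrist0.png

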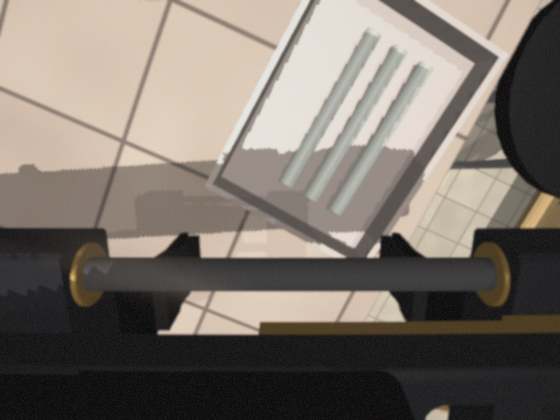

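The scene picture shows the flask on the stirrer at about (238,270) and the bottle on the one at (287,178). The mat is at (235,222), the red flask at (180,245) and the stand rod's foot at about (311,262). In the top view the bottle's stirrer is at (219,242), the flask's at (340,218) and the mat at (281,258). I'll zoom in to measure.

```bash
cat > h.py <<'E'
import numpy as np, cv2
from bench import ctrl
def ray(ci,u,v):
    K=np.array(ci["camera_matrix"]);k=ci["k1"]
    d=np.array([(u-K[0,2])/K[0,0],(v-K[1,2])/K[1,1]]); r0=np.linalg.norm(d); r=r0
    for _ in range(50): r=r0/(1+k*r*r)
    p=d/(1+k*r*r)
    R=np.array(ci["R"]);t=np.array(ci["t"])
    return -R.T@t, R.T@np.array([p[0],p[1],1])
def at(ci,u,v,z):
    o,d=ray(ci,u,v); return o+d*(z-o[2])/d[2]
def proj(ci,X):
    R=np.array(ci["R"]);t=np.array(ci["t"]);K=np.array(ci["camera_matrix"])
    c=R@np.array(X)+t; p=c[:2]/c[2]; p=p*(1+ci["k1"]*(p@p)); return K[0,0]*p[0]+K[0,2],K[1,1]*p[1]+K[1,2]
E
python3 - <<'E'
import cv2,numpy as np
t=cv2.imread("pics/top0.png"); c=t[120:290,120:440]
cv2.imwrite("pics/topc.png",cv2.convertScaleAbs(cv2.resize(c,None,fx=2.5,fy=2.5,interpolation=cv2.INTER_CUBIC),alpha=1.5))
s=cv2.imread("pics/scene0.png"); c=s[70:350,160:440]
cv2.imwrite("pics/scenec.png",cv2.resize(c,None,fx=2.1,fy=2.1,interpolation=cv2.INTER_CUBIC))
E
```

```text
(no output)
```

View pics/topc.png

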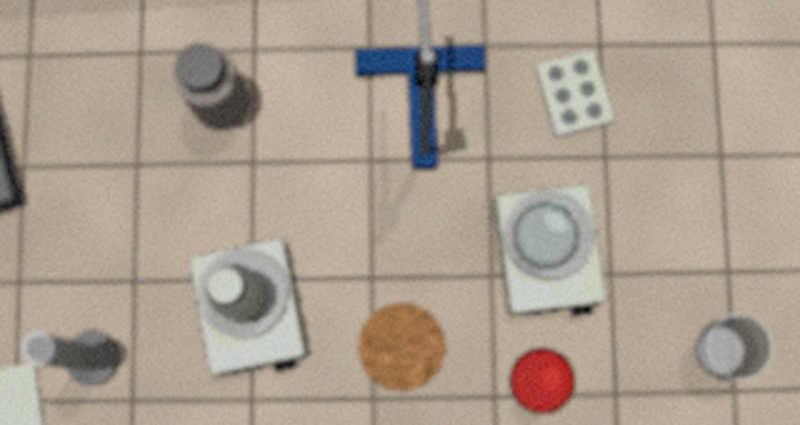

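View pics/scenec.png

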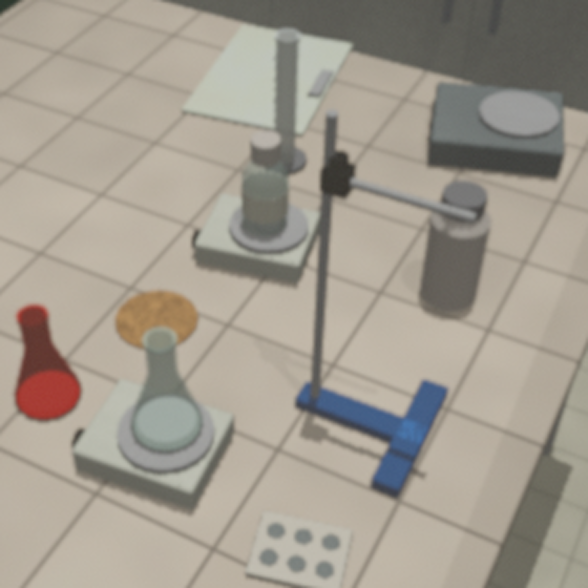

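Run:
```python
from h import *
T=ctrl.camera_info("top");S=ctrl.camera_info("scene")
c=lambda u,v:(120+u/2.5,120+v/2.5)
q=lambda u,v:(160+u/2.1,70+v/2.1)
P=[("plate b T",T,c(247,292),.05),("plate a T",T,c(549,236),.05),("cap T",T,c(225,286),.19),("flaskfoot T",T,c(545,235),.05),("mat T",T,c(402,346),.004),
("beaker rim",T,c(721,349),.095),("beaker foot",T,c(740,346),0),("red",T,c(542,380),0),("cyl rim",T,c(41,348),.22),("cyl foot",T,c(95,357),.01),("tub top",T,c(201,66),.17),("tub foot",T,c(225,98),0),
("rodtop",T,c(427,55),.418),("base end near",T,c(425,166),.018),("base bar L",T,c(357,60),.018),("base bar R",T,c(484,58),.018),
("plate b S",S,q(269,226),.05),("plate a S",S,q(165,431),.05),("cap S",S,q(266,141),.19),("flask mouth S",S,q(161,337),.19),("mat S",S,q(157,319),.004),("rodfoot S",S,q(317,396),.018),("rod top S",S,q(331,115),.418),("cyl rim S",S,q(288,36),.22),
("boxb c1",T,c(191,257),.04),("boxb c2",T,c(283,240),.04),("boxb c3",T,c(307,352),.04),("boxb c4",T,c(214,374),.04),
("boxa c1",T,c(497,196),.04),("boxa c2",T,c(589,186),.04),("boxa c3",T,c(604,302),.04),("boxa c4",T,c(511,313),.04)]
for n,ci,(u,v),z in P: print(n,np.round(at(ci,u,v,z),3))
```

```text
plate b T [0.507 0.19  0.05 ]
plate a T [ 0.57  -0.181  0.05 ]
cap T [0.499 0.195 0.19 ]
flaskfoot T [ 0.571 -0.176  0.05 ]
mat T [0.441 0.002 0.004]
beaker rim [ 0.425 -0.375  0.095]
beaker foot [ 0.432 -0.425  0.   ]
red [ 0.396 -0.172  0.   ]
cyl rim [0.431 0.391 0.22 ]
cyl foot [0.431 0.389 0.01 ]
tub top [0.758 0.229 0.17 ]
tub foot [0.766 0.229 0.   ]
rodtop [ 0.688 -0.029  0.418]
base end near [ 0.667 -0.03   0.018]
base bar L [0.808 0.055 0.018]
base bar R [ 0.808 -0.109  0.018]
plate b S [0.512 0.189 0.05 ]
plate a S [ 0.575 -0.185  0.05 ]
cap S [0.507 0.188 0.19 ]
flask mouth S [ 0.573 -0.174  0.19 ]
mat S [ 0.445 -0.     0.004]
rodfoot S [ 0.693 -0.032  0.018]
rod top S [ 0.69  -0.035  0.418]
cyl rim S [0.436 0.389 0.22 ]
boxb c1 [0.552 0.262 0.04 ]
boxb c2 [0.572 0.147 0.04 ]
boxb c3 [0.433 0.118 0.04 ]
boxb c4 [0.408 0.232 0.04 ]
boxa c1 [ 0.623 -0.119  0.04 ]
boxa c2 [ 0.634 -0.234  0.04 ]
boxa c3 [ 0.488 -0.247  0.04 ]
boxa c4 [ 0.477 -0.132  0.04 ]
```

Run:
```python
from h import *
from scipy.spatial.transform import Rotation as Ro
s=ctrl.get_state()
M=Ro.from_rotvec(s["tool_rot"]).as_matrix(); print(M.round(3))
W=ctrl.camera_info("wrist"); print("wristcam",(-np.array(W["R"]).T@W["t"]).round(3))
t=cv2.imread("pics/top0.png"); sc=cv2.imread("pics/scene0.png")
def cr(im,x,y,w,h,f): return cv2.convertScaleAbs(cv2.resize(im[y:y+h,x:x+w],None,fx=f,fy=f,interpolation=cv2.INTER_CUBIC),alpha=1.4)
A=np.hstack([cr(t,190,210,56,60,7),cr(t,312,188,56,60,7)])
B=np.hstack([cr(sc,250,125,64,80,6),cr(sc,200,220,64,80,6)])
cv2.imwrite("pics/A.png",A);cv2.imwrite("pics/B.png",B)
```

```text
[[-0.914 -0.001  0.407]
 [-0.407  0.001 -0.914]
 [ 0.    -1.    -0.001]]
wristcam [ 0.325 -0.567  0.383]
```

View pics/A.png

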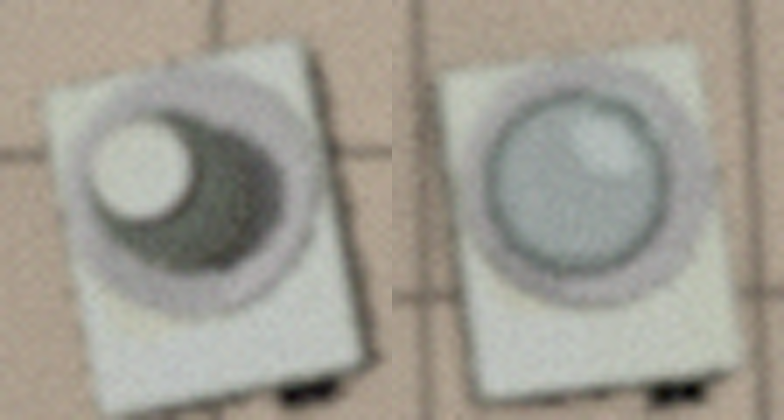

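View pics/B.png

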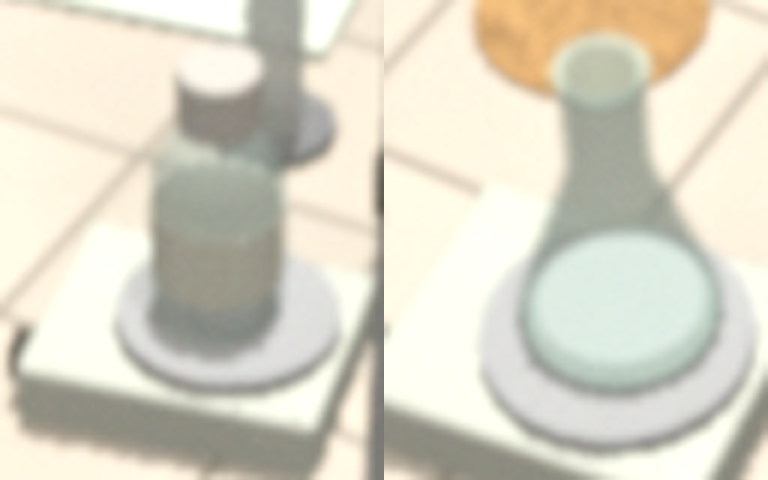

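Run:
```python
from h import *
T=ctrl.camera_info("top");S=ctrl.camera_info("scene")
a=lambda x,y,ox,oy,f:((x+.5)/f-.5+ox,(y+.5)/f-.5+oy)
P=[("plate b",T,a(196,191,190,210,7),.05),("plate a",T,a(197,184,312,188,7),.05),("cap T",T,a(142,170,190,210,7),.19),("flaskfoot T",T,a(183.5,181,312,188,7),.05),
("cap S",S,a(221,70,250,125,6),.19),("lip S",S,a(217,69,200,220,6),.19),("plate b S right/left x",S,a(228,310,250,125,6),.05),("plate a S",S,a(234,337,200,220,6),.05)]
for n,ci,(u,v),z in P: print(n,(round(u,1),round(v,1)),at(ci,u,v,z).round(4))
for n,p in [("b",(.505,.192)),("a",(.571,-.18))]:
  for nm,ci in(("T",T),("S",S)):
    q=[proj(ci,[p[0]+.055*np.cos(k),p[1]+.055*np.sin(k),.05]) for k in np.linspace(0,6.28,60)]
    q=np.array(q); print(n,nm,q.min(0).round(1),q.max(0).round(1))
```

```text
plate b (217.6, 236.9) [0.5066 0.1942 0.05  ]
plate a (339.7, 213.9) [ 0.5716 -0.1809  0.05  ]
cap T (209.9, 233.9) [0.5007 0.1953 0.19  ]
flaskfoot T (337.8, 213.4) [ 0.573 -0.175  0.05 ]
cap S (286.4, 136.2) [0.504  0.1912 0.19  ]
lip S (235.8, 231.1) [ 0.5723 -0.1767  0.19  ]
plate b S right/left x (287.6, 176.2) [0.5078 0.1936 0.05  ]
plate a S (238.6, 275.8) [ 0.5762 -0.1867  0.05  ]
b T [200.5 219.5] [236.2 255.4]
b S [267.5 164.5] [305.5 188.7]
a T [321.6 196.4] [357.2 231.9]
a S [214.9 255.5] [261.4 291.8]
```

```bash
cat > p.py <<'E'
from h import *
from scipy.spatial.transform import Rotation as Ro
def rows(wps,n,cur=None):
    """wps: list of (x,y,z,psi|None); n rows for each; prints per-leg tool-frame steps along arc/straight"""
    s=ctrl.get_state()
    M=Ro.from_rotvec(s["tool_rot"]).as_matrix(); p=s["position"] if cur is None else np.array(cur[:3])
    if cur is not None: 
        c,q=np.cos(cur[3]),np.sin(cur[3]); M=np.array([[-c*0+q,0,c],[-c,0,q],[0,-1,0]])
    print("t",round(s["time"],2),"pos",p.round(4),"psi",round(np.arctan2(M[1,2],M[0,2]),4),"tilt",np.round(M[:,1],3),"F",np.round(s["ft_force"],1),"g",round(s["grip_width"],3))
    for w,k in zip(wps,n):
        T=np.array(w[:3]); psi0=np.arctan2(M[1,2],M[0,2]); psi=psi0 if w[3] is None else w[3]
        st=[];tu=[]
        for i in range(k):
            c,q=np.cos(psi),np.sin(psi); MT=np.array([[q,0,c],[-c,0,q],[0,-1,0]])
            dp=(T-p)/(k-i); d=M.T@dp; rv=Ro.from_matrix(M.T@MT).as_rotvec()/(k-i)
            d=np.round(d*1000,1); rv=np.round(rv,4)
            st.append(d.tolist());tu.append(rv.tolist())
            p=p+M@d/1000; M=M@Ro.from_rotvec(rv).as_matrix()
        print(w,"\n",st,"\n",tu)
E
python3 - <<'E'
from p import *
rows([(.41,-.44,.28,-.82),(.572,-.176,.25,-.2985)],[10,10])
E
```

```text
t 0.15 pos [ 0.2641 -0.5935  0.2217] psi -1.152 tilt [-0.001  0.001 -1.   ] F [ 0.1 -0.5  0.6] g 1.002
(0.41, -0.44, 0.28, -0.82) 
 [[-19.6, -5.8, -8.1], [-19.8, -5.8, -7.4], [-20.1, -5.8, -6.8], [-20.3, -5.8, -6.1], [-20.5, -5.8, -5.4], [-20.6, -5.8, -4.8], [-20.8, -5.9, -4.1], [-20.9, -5.8, -3.4], [-21.0, -5.9, -2.6], [-21.0, -5.8, -2.0]] 
 [[0.0001, -0.0332, -0.0], [0.0002, -0.0332, -0.0], [0.0001, -0.0332, -0.0], [0.0002, -0.0332, -0.0], [0.0001, -0.0332, -0.0], [0.0002, -0.0332, -0.0], [0.0001, -0.0332, -0.0], [0.0001, -0.0332, -0.0001], [0.0002, -0.0332, -0.0], [0.0001, -0.0332, -0.0001]]
(0.572, -0.176, 0.25, -0.2985) 
 [[-29.9, 3.0, -8.2], [-30.2, 3.0, -6.7], [-30.6, 3.0, -5.1], [-30.8, 3.0, -3.5], [-30.9, 3.0, -1.9], [-31.0, 3.0, -0.3], [-30.9, 3.0, 1.3], [-30.8, 3.0, 3.0], [-30.6, 3.0, 4.6], [-30.4, 3.0, 6.1]] 
 [[0.0, -0.0521, 0.0], [0.0, -0.0522, 0.0], [0.0, -0.0521, 0.0], [0.0, -0.0522, 0.0], [0.0, -0.0521, 0.0], [0.0, -0.0522, 0.0], [0.0, -0.0521, 0.0], [0.0, -0.0522, 0.0], [0.0, -0.0521, 0.0], [0.0001, -0.0522, 0.0]]
```

play_rows(
  translation=[
    [-20,-6,-8],
    [-20,-6,-7],
    [-20,-6,-7],
    [-20,-6,-6],
    [-20.5,-6,-5],
    [-20.5,-6,-5],
    [-21,-6,-4],
    [-21,-6,-3],
    [-21,-6,-3],
    [-21,-6,-2],
  ],
  turn=[
    [0,-0.033,0],
    [0,-0.033,0],
    [0,-0.033,0],
    [0,-0.033,0],
    [0,-0.033,0],
    [0,-0.033,0],
    [0,-0.033,0],
    [0,-0.033,0],
    [0,-0.033,0],
    [0,-0.033,0],
  ],
  fingers=[1,1,1,1,1,1,1,1,1,1],
  grip_force=20,
)

```text
time: 0.98
position: [0.4124, -0.4392, 0.2833]
tool_rot: [-0.704, 1.781, -1.782]
ft_force: [0.1, 0.1, -0.6]
grip_width: 1.001
```

play_rows(
  translation=[
    [-30,3,-8],
    [-30,3,-7],
    [-30,3,-5],
    [-31,3,-4],
    [-31,3,-2],
    [-31,3,0],
    [-31,3,1],
    [-31,3,3],
    [-31,3,5],
    [-20,0,6],
  ],
  turn=[
    [0,-0.052,0],
    [0,-0.052,0],
    [0,-0.052,0],
    [0,-0.052,0],
    [0,-0.052,0],
    [0,-0.052,0],
    [0,-0.052,0],
    [0,-0.052,0],
    [0,-0.052,0],
    [0,-0.052,0],
  ],
  fingers=[1,1,1,1,1,1,1,1,1,1],
)

```text
time: 1.82
position: [0.5713, -0.1817, 0.2554]
tool_rot: [-1.055, 1.423, -1.421]
ft_force: [0.3, 0.4, -0.1]
grip_width: 0.998
```

Run:
```python
from p import *
rows([(.572,-.176,.26,-.2985)],[5])
cv2.imwrite("pics/w1.png",ctrl.get_image("wrist"));W=ctrl.camera_info("wrist")
print(proj(W,[.572,-.176,.19]),proj(W,[.572,-.176,.05]),proj(W,[.572,-.182,.05]))
np.save("w1.npy",W,allow_pickle=True)
```

```text
t 1.82 pos [ 0.5713 -0.1817  0.2554] psi -0.2939 tilt [-0.     0.002 -1.   ] F [ 0.3  0.4 -0.1] g 0.998
(0.572, -0.176, 0.26, -0.2985) 
 [[-1.1, -0.9, -0.2], [-1.1, -0.9, -0.2], [-1.1, -0.9, -0.2], [-1.2, -1.0, -0.2], [-1.1, -0.9, -0.2]] 
 [[0.0001, 0.0009, -0.0003], [0.0001, 0.0009, -0.0003], [0.0001, 0.0009, -0.0003], [0.0002, 0.001, -0.0003], [0.0001, 0.0009, -0.0004]]
(np.float64(286.5975289077117), np.float64(214.09916535492445)) (np.float64(287.67383530985836), np.float64(177.77279125673883)) (np.float64(289.3033457649289), np.float64(183.21420550103923))
```

View pics/w1.png

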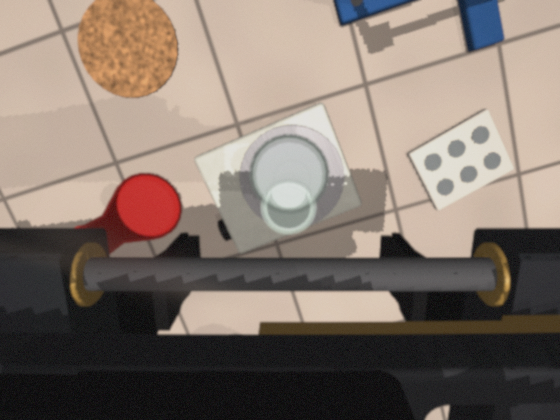

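The wrist picture shows the flask's lip centred at about (288,208), its foot at (289,175) and the mat at (128,46). The jaws straddle the neck.

Run:
```python
from p import *
W=np.load("w1.npy",allow_pickle=True).item()
print("lip",at(W,288.5,208,.19),"foot",at(W,289,174.5,.05),"plate",at(W,291,176,.05),"mat",at(W,128,45.5,.004))
for k in np.linspace(0,2*np.pi,8,endpoint=False): print(np.round(proj(W,[.572+.055*np.cos(k),-.182+.055*np.sin(k),.05])))
rows([(.572,-.176,.149,-.2985)],[10])
im=cv2.imread("pics/w1.png")[100:260,180:400];cv2.imwrite("pics/w1c.png",cv2.resize(im,None,fx=3.5,fy=3.5,interpolation=2))
```

```text
lip [ 0.57438185 -0.17236546  0.19      ] foot [ 0.57429744 -0.1730887   0.05      ] plate [ 0.57584614 -0.17518722  0.05      ] mat [0.44464196 0.00491241 0.004     ]
[340. 168.]
[315. 136.]
[274. 132.]
[242. 158.]
[239. 198.]
[265. 227.]
[304. 231.]
[335. 208.]
t 1.87 pos [ 0.5736 -0.1779  0.2556] psi -0.2864 tilt [ 0.002  0.004 -1.   ] F [ 1.8  2.7 -0.2] g 1.002
(0.572, -0.176, 0.149, -0.2985) 
 [[-0.1, 10.7, -0.2], [-0.1, 10.7, -0.2], [-0.1, 10.7, -0.2], [-0.1, 10.6, -0.2], [-0.1, 10.7, -0.2], [-0.1, 10.6, -0.2], [-0.1, 10.7, -0.2], [-0.1, 10.6, -0.2], [-0.2, 10.7, -0.2], [-0.1, 10.6, -0.3]] 
 [[-0.0001, 0.0012, -0.0004], [-0.0001, 0.0012, -0.0005], [-0.0001, 0.0012, -0.0004], [-0.0001, 0.0012, -0.0005], [-0.0001, 0.0012, -0.0004], [-0.0, 0.0012, -0.0005], [-0.0001, 0.0012, -0.0004], [-0.0, 0.0012, -0.0005], [-0.0001, 0.0012, -0.0004], [-0.0, 0.0013, -0.0005]]
```

View pics/w1c.png

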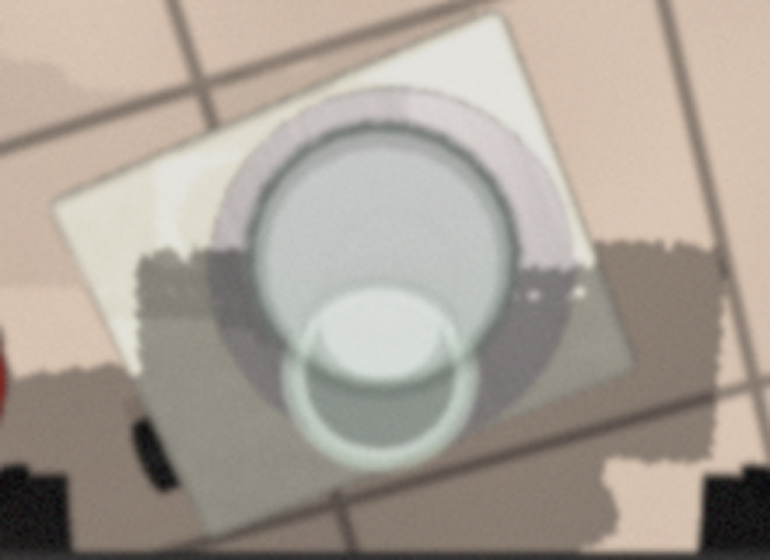

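play_rows(
  translation=[
    [0,0,0],
    [0,12,0],
    [0,12,0],
    [0,12,0],
    [0,12,0],
    [0,12,0],
    [0,12,0],
    [0,12,0],
    [0,12,0],
    [0,0,0],
  ],
  turn=[
    [0,0,0],
    [0,0,0],
    [0,0,0],
    [0,0,0],
    [0,0,0],
    [0,0,0],
    [0,0,0],
    [0,0,0],
    [0,0,0],
    [0,0,0],
  ],
  fingers=[1,1,1,1,1,1,1,1,1,1],
)

```text
time: 2.7
position: [0.5681, -0.1861, 0.1562]
tool_rot: [-1.054, 1.432, -1.425]
ft_force: [-0.3, 0.5, -0.5]
grip_width: 1.0
```

Run:
```python
from p import *
rows([(.572,-.176,.149,-.2985)],[3])
W=ctrl.camera_info("wrist");cv2.imwrite("pics/w2.png",ctrl.get_image("wrist"))
```

```text
t 2.7 pos [ 0.5681 -0.1861  0.1562] psi -0.302 tilt [-0.005  0.002 -1.   ] F [-0.3  0.5 -0.5] g 1.0
(0.572, -0.176, 0.149, -0.2985) 
 [[-3.6, 2.4, 0.2], [-3.6, 2.4, 0.3], [-3.6, 2.4, 0.2]] 
 [[0.0016, -0.0012, -0.0001], [0.0016, -0.0011, -0.0], [0.0017, -0.0012, -0.0001]]
```

View pics/w2.png

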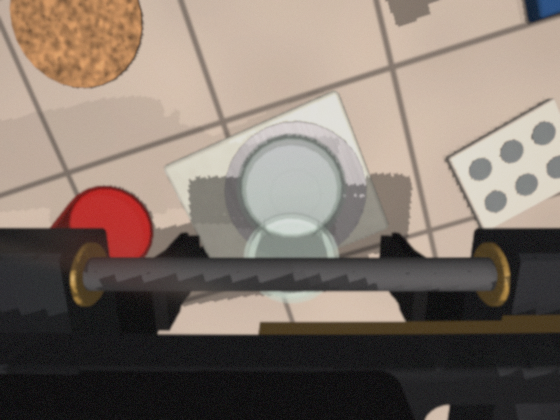

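play_rows(
  translation=[
    [0,0,0],
    [0,0,0],
    [0,0,0],
    [-4,2,0],
    [-4,2,0],
    [-2,2,0],
    [0,0,0],
    [0,0,0],
    [0,0,0],
    [0,0,0],
  ],
  turn=[
    [0,0,0],
    [0,0,0],
    [0,0,0],
    [0,0,0],
    [0,0,0],
    [0,0,0],
    [0,0,0],
    [0,0,0],
    [0,0,0],
    [0,0,0],
  ],
  fingers=[1,1,1,1,1,1,1,1,1,1],
)

```text
time: 3.58
position: [0.5729, -0.1772, 0.1536]
tool_rot: [-1.051, 1.428, -1.429]
ft_force: [-0.1, -0.0, 0.2]
grip_width: 1.002
```

Run:
```python
from p import *
rows([(.572,-.176,.149,-.2985)],[3])
print(ctrl.get_state()["qd"].round(3))
W=ctrl.camera_info("wrist");cv2.imwrite("pics/w3.png",ctrl.get_image("wrist"))
print(proj(W,[.572,-.176,.19]),proj(W,[.572,-.176,.05]))
```

```text
t 3.58 pos [ 0.5729 -0.1772  0.1536] psi -0.3023 tilt [ 0. -0. -1.] F [-0.1 -0.   0.2] g 1.002
(0.572, -0.176, 0.149, -0.2985) 
 [[-0.3, 1.5, -0.4], [-0.3, 1.6, -0.4], [-0.3, 1.5, -0.4]] 
 [[-0.0001, -0.0013, 0.0001], [-0.0, -0.0012, 0.0001], [-0.0001, -0.0013, 0.0]]
[ 0.001 -0.001  0.002 -0.    -0.001  0.001 -0.001]
(np.float64(286.6713543313412), np.float64(287.5421018974649)) (np.float64(288.2165745402147), np.float64(200.60053509929466))
```

View pics/w3.png

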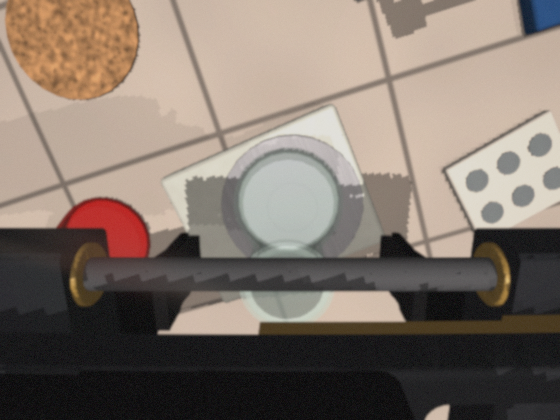

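play_rows(
  translation=[
    [-1,2,0],
    [0,2,0],
    [0,0,0],
    [0,0,0],
    [0,0,0],
    [0,0,0],
    [0,0,0],
    [0,0,0],
    [0,0,0],
    [0,0,0],
  ],
  turn=[
    [0,0,0],
    [0,0,0],
    [0,0,0],
    [0,0,0],
    [0,0,0],
    [0,0,0],
    [0,0,0],
    [0,0,0],
    [0,0,0],
    [0,0,0],
  ],
  fingers=[1,1,1,1,0.5,0,-0.2,-0.3,-0.5,-1],
)

```text
time: 4.47
position: [0.5732, -0.176, 0.1496]
tool_rot: [-1.051, 1.428, -1.428]
ft_force: [0.0, 0.0, -0.6]
grip_width: 0.63
```

play_rows(
  translation=[
    [0,0,0],
    [0,0,0],
    [0,0,0],
    [0,0,0],
    [0,-4,0],
    [0,-6,0],
    [0,-8,0],
    [0,-8,0],
    [0,-4,0],
    [0,0,0],
  ],
  turn=[
    [0,0,0],
    [0,0,0],
    [0,0,0],
    [0,0,0],
    [0,0,0],
    [0,0,0],
    [0,0,0],
    [0,0,0],
    [0,0,0],
    [0,0,0],
  ],
  fingers=[-1,-1,-1,-1,-1,-1,-1,-1,-1,-1],
)

```text
time: 5.3
position: [0.5741, -0.1763, 0.1814]
tool_rot: [-1.049, 1.425, -1.43]
ft_force: [0.5, 0.1, -1.1]
grip_width: 0.382
```

Run:
```python
from p import *
rows([(.452,0,.20,0)],[20])
W=ctrl.camera_info("wrist");cv2.imwrite("pics/w4.png",ctrl.get_image("wrist"))
```

```text
t 5.3 pos [ 0.5741 -0.1763  0.1814] psi -0.302 tilt [ 0.003 -0.001 -1.   ] F [ 0.5  0.1 -1.1] g 0.382
(0.452, 0, 0.2, 0) 
 [[-6.6, -1.0, -8.4], [-6.7, -1.0, -8.4], [-6.9, -0.9, -8.2], [-7.0, -0.9, -8.1], [-7.1, -1.0, -8.0], [-7.2, -0.9, -7.9], [-7.3, -0.9, -7.8], [-7.5, -1.0, -7.7], [-7.6, -0.9, -7.6], [-7.7, -0.9, -7.5], [-7.8, -1.0, -7.4], [-7.9, -0.9, -7.3], [-8.0, -0.9, -7.1], [-8.1, -1.0, -7.0], [-8.2, -0.9, -6.9], [-8.3, -1.0, -6.8], [-8.4, -0.9, -6.6], [-8.5, -0.9, -6.5], [-8.7, -1.0, -6.4], [-8.7, -0.9, -6.3]] 
 [[-0.0001, -0.0151, 0.0], [-0.0002, -0.0151, 0.0], [-0.0001, -0.0151, 0.0], [-0.0002, -0.0151, 0.0], [-0.0001, -0.0151, 0.0], [-0.0002, -0.0151, 0.0], [-0.0001, -0.0151, 0.0001], [-0.0002, -0.0151, 0.0], [-0.0001, -0.0151, 0.0001], [-0.0002, -0.0151, 0.0], [-0.0001, -0.0151, 0.0001], [-0.0002, -0.0151, 0.0], [-0.0001, -0.0151, 0.0001], [-0.0002, -0.0151, 0.0], [-0.0001, -0.0151, 0.0001], [-0.0002, -0.0151, 0.0], [-0.0001, -0.0151, 0.0001], [-0.0002, -0.0151, 0.0], [-0.0001, -0.0151, 0.0001], [-0.0002, -0.0151, 0.0]]
```

View pics/w4.png

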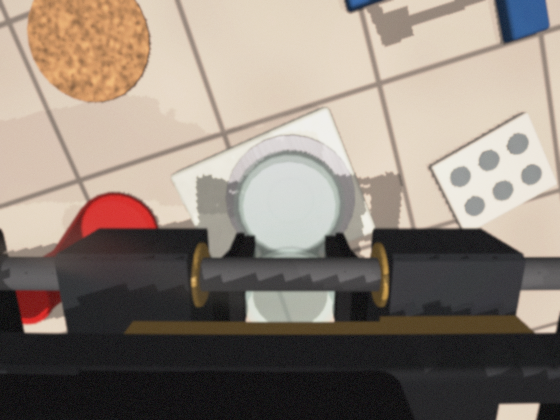

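play_rows(
  translation=[
    [-4,-1,-5],
    [-6,-1,-8],
    [-7,-1,-8],
    [-7,-1,-8],
    [-7,-1,-8],
    [-7,-1,-8],
    [-8,-1,-8],
    [-8,-1,-8],
    [-8,-1,-8],
    [-8,-1,-8],
  ],
  turn=[
    [0,-0.015,0],
    [0,-0.015,0],
    [0,-0.015,0],
    [0,-0.015,0],
    [0,-0.015,0],
    [0,-0.015,0],
    [0,-0.015,0],
    [0,-0.015,0],
    [0,-0.015,0],
    [0,-0.015,0],
  ],
  fingers=[-1,-1,-1,-1,-1,-1,-1,-1,-1,-1],
)

```text
time: 6.18
position: [0.5134, -0.0892, 0.1897]
tool_rot: [-1.134, 1.319, -1.319]
ft_force: [-0.5, -0.2, -0.8]
grip_width: 0.382
```

play_rows(
  translation=[
    [-8,0,-8],
    [-8,0,-7],
    [-8,0,-7],
    [-8,0,-7],
    [-8,0,-7],
    [-8,0,-7],
    [-8,0,-6],
    [-8,0,-5],
    [-7,0,-4],
    [-6,0,-3],
  ],
  turn=[
    [0,-0.015,0],
    [0,-0.015,0],
    [0,-0.015,0],
    [0,-0.015,0],
    [0,-0.015,0],
    [0,-0.015,0],
    [0,-0.015,0],
    [0,-0.015,0],
    [0,-0.015,0],
    [0,-0.015,0],
  ],
  fingers=[-1,-1,-1,-1,-1,-1,-1,-1,-1,-1],
)

```text
time: 7.02
position: [0.4597, -0.007, 0.1896]
tool_rot: [-1.209, 1.209, -1.21]
ft_force: [-0.4, 0.3, -2.0]
grip_width: 0.382
```

play_rows(
  translation=[
    [0,0,0],
    [0,0,0],
    [0,0,0],
    [0,0,0],
    [0,0,0],
    [0,0,0],
    [0,0,0],
    [0,0,0],
    [0,0,0],
    [0,0,0],
  ],
  turn=[
    [0,0,0],
    [0,0,0],
    [0,0,0],
    [0,0,0],
    [0,0,0],
    [0,0,0],
    [0,0,0],
    [0,0,0],
    [0,0,0],
    [0,0,0],
  ],
  fingers=[-1,-1,-1,-1,-1,-1,-1,-1,-1,-1],
)

```text
time: 7.85
position: [0.4601, -0.0079, 0.1895]
tool_rot: [-1.208, 1.211, -1.211]
ft_force: [-0.3, -0.0, -1.7]
grip_width: 0.38
```

Run:
```python
from p import *
rows([(.449,0.001,.12,0)],[8])
cv2.imwrite("pics/w5.png",ctrl.get_image("wrist"));i=ctrl.get_image("scene");cv2.imwrite("pics/s5.png",cv2.resize(i[80:320,140:420],None,fx=2.3,fy=2.3))
```

```text
t 7.85 pos [ 0.4601 -0.0079  0.1895] psi -0.002 tilt [-0. -0. -1.] F [-0.3 -0.  -1.7] g 0.38
(0.449, 0.001, 0.12, 0) 
 [[-1.1, 8.7, -1.4], [-1.1, 8.7, -1.4], [-1.1, 8.7, -1.4], [-1.1, 8.7, -1.4], [-1.1, 8.7, -1.4], [-1.1, 8.7, -1.4], [-1.1, 8.7, -1.4], [-1.2, 8.6, -1.3]] 
 [[0.0, -0.0002, 0.0], [0.0, -0.0003, 0.0], [0.0, -0.0002, 0.0], [0.0, -0.0003, 0.0], [0.0, -0.0002, 0.0], [0.0, -0.0003, 0.0], [0.0, -0.0002, 0.0], [0.0, -0.0003, 0.0001]]
```

View pics/w5.png

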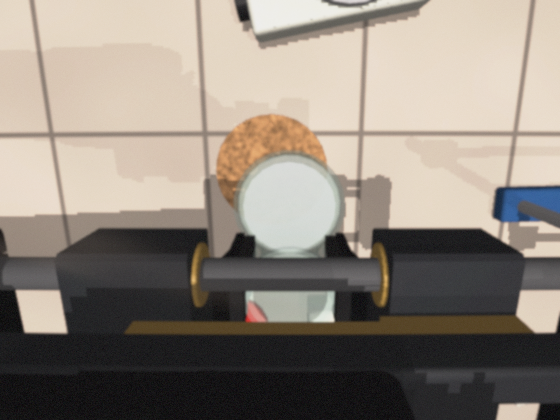

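View pics/s5.png

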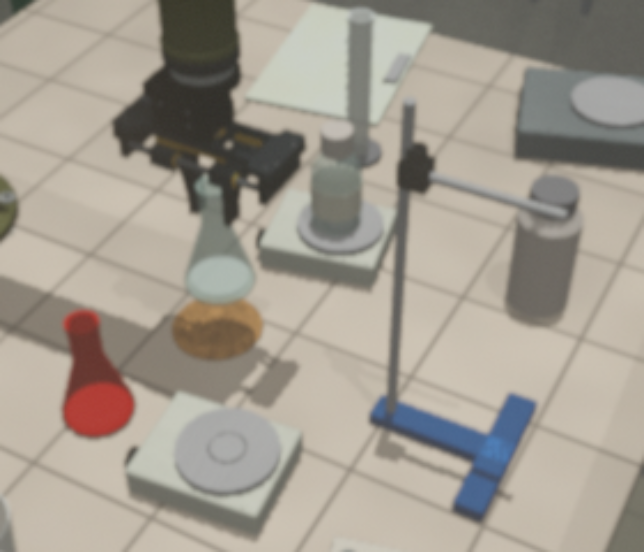

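play_rows(
  translation=[
    [-1,4,-1],
    [-1,8,-1],
    [-1,9,-2],
    [-1,9,-2],
    [-1,9,-2],
    [-1,9,-1],
    [-1,9,-1],
    [-1,8,-1],
    [-1,6,0],
    [0,4,0],
  ],
  turn=[
    [0,0,0],
    [0,0,0],
    [0,0,0],
    [0,0,0],
    [0,0,0],
    [0,0,0],
    [0,0,0],
    [0,0,0],
    [0,0,0],
    [0,0,0],
  ],
  fingers=[-1,-1,-1,-1,-1,-1,-1,-1,-1,-1],
)

```text
time: 8.78
position: [0.4488, 0.0014, 0.1136]
tool_rot: [-1.209, 1.211, -1.21]
ft_force: [-0.7, 0.3, -1.1]
grip_width: 0.384
```

play_rows(
  translation=[
    [0,0,0],
    [0,0,0],
    [0,1,0],
    [0,1,0],
    [0,1,0],
    [0,1,0],
    [0,1,0],
    [0,1,0],
    [0,0,0],
    [0,0,0],
  ],
  turn=[
    [0,0,0],
    [0,0,0],
    [0,0,0],
    [0,0,0],
    [0,0,0],
    [0,0,0],
    [0,0,0],
    [0,0,0],
    [0,0,0],
    [0,0,0],
  ],
  fingers=[-1,-1,-1,-1,-1,-1,-1,-1,-1,-1],
)

```text
time: 9.62
position: [0.4491, 0.0012, 0.1085]
tool_rot: [-1.208, 1.211, -1.211]
ft_force: [-0.3, -0.1, -1.2]
grip_width: 0.388
```

Run:
```python
from p import *
rows([(.449,0.001,.1036,0)],[4])
S=ctrl.camera_info("scene");print(at(S,140+(227.5+.5)/2.3-.5,80+(451+.5)/2.3-.5,.05))
```

```text
t 9.62 pos [0.4491 0.0012 0.1085] psi -0.002 tilt [-0. -0. -1.] F [-0.3 -0.1 -1.2] g 0.388
(0.449, 0.001, 0.1036, 0) 
 [[0.0, 1.2, -0.0], [0.1, 1.2, -0.0], [0.0, 1.2, -0.0], [0.1, 1.3, -0.1]] 
 [[0.0, -0.0005, 0.0], [0.0, -0.0005, 0.0], [0.0001, -0.0005, 0.0], [0.0, -0.0005, 0.0]]
[ 0.57638611 -0.18674225  0.05      ]
```

play_rows(
  translation=[
    [0,1,0],
    [0,1,0],
    [0,1,0],
    [0,1,0],
    [0,0,0],
    [0,0,0],
    [0,0,0],
    [0,0,0],
    [0,0,0],
    [0,0,0],
  ],
  turn=[
    [0,0,0],
    [0,0,0],
    [0,0,0],
    [0,0,0],
    [0,0,0],
    [0,0,0],
    [0,0,0],
    [0,0,0],
    [0,0,0],
    [0,0,0],
  ],
  fingers=[-1,-1,-1,-1,-1,-1,-1,-1,-1,-1],
)

```text
time: 10.45
position: [0.4491, 0.0012, 0.1046]
tool_rot: [-1.208, 1.211, -1.211]
ft_force: [0.2, 0.7, -1.3]
grip_width: 0.383
```

play_rows(
  translation=[
    [0,1,0],
    [0,0.5,0],
    [0,0,0],
    [0,0,0],
    [0,0,0],
    [0,0,0],
    [0,0,0],
    [0,0,0],
    [0,0,0],
    [0,0,0],
  ],
  turn=[
    [0,0,0],
    [0,0,0],
    [0,0,0],
    [0,0,0],
    [0,0,0],
    [0,0,0],
    [0,0,0],
    [0,0,0],
    [0,0,0],
    [0,0,0],
  ],
  fingers=[-1,-1,-1,-1,-1,-1,-1,-1,-1,-1],
)

```text
time: 11.28
position: [0.4493, 0.0011, 0.1033]
tool_rot: [-1.208, 1.21, -1.211]
ft_force: [-2.6, 0.4, 6.0]
grip_width: 0.387
```

play_rows(
  translation=[
    [0,0,0],
    [0,0,0],
    [0,0,0],
    [0,0,0],
    [0,0,0],
    [0,0,0],
    [0,0,0],
    [0,0,0],
    [0,0,0],
    [0,0,0],
  ],
  turn=[
    [0,0,0],
    [0,0,0],
    [0,0,0],
    [0,0,0],
    [0,0,0],
    [0,0,0],
    [0,0,0],
    [0,0,0],
    [0,0,0],
    [0,0,0],
  ],
  fingers=[0,0.3,0.6,1,1,1,1,1,1,1],
)

```text
time: 12.12
position: [0.4491, 0.0011, 0.103]
tool_rot: [-1.208, 1.211, -1.211]
ft_force: [-0.8, 0.7, 0.0]
grip_width: 0.981
```

play_rows(
  translation=[
    [0,-4,0],
    [0,-10,0],
    [0,-16,0],
    [0,-20,0],
    [0,-20,0],
    [0,-20,0],
    [0,-20,0],
    [0,-20,0],
    [0,-10,0],
    [0,-5,0],
  ],
  turn=[
    [0,0,0],
    [0,0,0],
    [0,0,0],
    [0,0,0],
    [0,0,0],
    [0,0,0],
    [0,0,0],
    [0,0,0],
    [0,0,0],
    [0,0,0],
  ],
  fingers=[1,1,1,1,1,1,1,1,1,1],
)

```text
time: 12.95
position: [0.45, 0.0012, 0.2503]
tool_rot: [-1.206, 1.208, -1.213]
ft_force: [0.5, -0.1, 0.3]
grip_width: 0.999
```

Run:
```python
from p import *
rows([(.502,.193,.248,.367)],[10])
W=ctrl.camera_info("wrist");cv2.imwrite("pics/w6.png",ctrl.get_image("wrist"))
print(proj(W,[.449,.001,.144]),proj(W,[.502,.193,.19]))
```

```text
t 12.95 pos [0.45   0.0012 0.2503] psi -0.0019 tilt [ 0.003 -0.001 -1.   ] F [ 0.5 -0.1  0.3] g 0.999
(0.502, 0.193, 0.248, 0.367) 
 [[-19.2, 0.2, 5.2], [-19.0, 0.2, 5.9], [-18.8, 0.2, 6.5], [-18.5, 0.2, 7.2], [-18.2, 0.3, 7.9], [-17.9, 0.2, 8.6], [-17.6, 0.3, 9.3], [-17.2, 0.2, 9.9], [-16.8, 0.3, 10.5], [-16.5, 0.2, 11.1]] 
 [[-0.0003, -0.0369, 0.0001], [-0.0003, -0.0369, 0.0002], [-0.0003, -0.0369, 0.0002], [-0.0003, -0.0369, 0.0001], [-0.0003, -0.0369, 0.0002], [-0.0004, -0.0369, 0.0001], [-0.0003, -0.0369, 0.0002], [-0.0004, -0.0369, 0.0001], [-0.0003, -0.0369, 0.0002], [-0.0004, -0.0368, 0.0001]]
(np.float64(288.1486394378752), np.float64(201.23416674920898)) (np.float64(387.3341281685654), np.float64(-130.74949382958866))
```

View pics/w6.png

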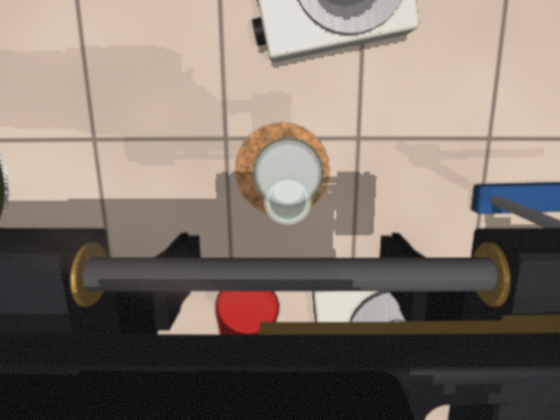

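The flask stands on the mat with its lip at (288,201), where I predicted it. Next is the bottle.

play_rows(
  translation=[
    [-19,0,5],
    [-19,0,6],
    [-19,0,6.5],
    [-18.5,0,7],
    [-18,0,8],
    [-18,0,8.5],
    [-17.5,0,9],
    [-17,0,10],
    [-17,0,10.5],
    [-16.5,0,11],
  ],
  turn=[
    [0,-0.037,0],
    [0,-0.037,0],
    [0,-0.037,0],
    [0,-0.037,0],
    [0,-0.037,0],
    [0,-0.037,0],
    [0,-0.037,0],
    [0,-0.037,0],
    [0,-0.037,0],
    [0,-0.037,0],
  ],
  fingers=[1,1,1,1,1,1,1,1,1,1],
)

```text
time: 13.83
position: [0.5003, 0.1946, 0.2474]
tool_rot: [-1.363, 0.932, -0.93]
ft_force: [0.3, -0.4, 0.7]
grip_width: 0.999
```

play_rows(
  translation=[
    [0,0,0],
    [0,0,0],
    [0,0,0],
    [0,0,0],
    [0,0,0],
    [0,0,0],
    [0,0,0],
    [0,0,0],
    [0,0,0],
    [0,0,0],
  ],
  turn=[
    [0,0,0],
    [0,0,0],
    [0,0,0],
    [0,0,0],
    [0,0,0],
    [0,0,0],
    [0,0,0],
    [0,0,0],
    [0,0,0],
    [0,0,0],
  ],
  fingers=[1,1,1,1,1,1,1,1,1,1],
)

```text
time: 14.67
position: [0.5004, 0.1925, 0.2481]
tool_rot: [-1.361, 0.934, -0.934]
ft_force: [-0.1, -0.4, -0.3]
grip_width: 1.001
```

Run:
```python
from p import *
rows([(.502,.193,.153,.367)],[8])
W=ctrl.camera_info("wrist");i=ctrl.get_image("wrist");cv2.imwrite("pics/w7.png",i[60:300,140:440].repeat(2,0).repeat(2,1))
np.save("w7.npy",W,allow_pickle=True)
```

```text
t 14.67 pos [0.5004 0.1925 0.2481] psi 0.3678 tilt [ 0. -0. -1.] F [-0.1 -0.4 -0.3] g 1.001
(0.502, 0.193, 0.153, 0.367) 
 [[0.0, 11.9, 0.2], [0.0, 11.9, 0.2], [0.0, 11.9, 0.2], [0.0, 11.9, 0.2], [0.0, 11.9, 0.2], [0.0, 11.9, 0.2], [0.0, 11.8, 0.2], [0.1, 11.9, 0.2]] 
 [[-0.0, 0.0001, 0.0], [-0.0, 0.0001, 0.0], [-0.0, 0.0001, 0.0], [-0.0, 0.0001, 0.0], [-0.0, 0.0001, 0.0001], [-0.0, 0.0001, 0.0], [-0.0001, 0.0001, 0.0001], [-0.0, 0.0001, 0.0]]
```

View pics/w7.png

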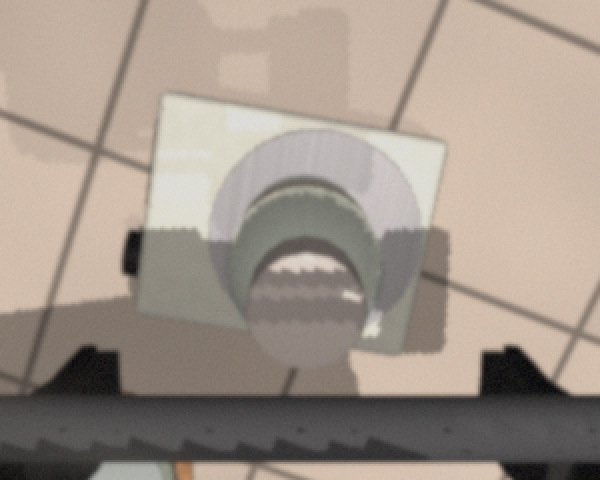

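Run:
```python
from p import *
W=np.load("w7.npy",allow_pickle=True).item()
print("cap",at(W,294,214,.19))
for p in [(.507,.193),(.51,.193),(.508,.190)]:
  q=np.array([proj(W,[p[0]+.055*np.cos(k),p[1]+.055*np.sin(k),.05]) for k in np.linspace(0,6.28,90)]); print("plate",p,((q.min(0)-[140,60])*2).round(),((q.max(0)-[140,60])*2).round())
c=at(W,294,214,.19)
q=np.array([proj(W,[c[0]+.02*np.cos(k),c[1]+.02*np.sin(k),.19]) for k in np.linspace(0,6.28,90)]); print(((q.min(0)-[140,60])*2).round(),((q.max(0)-[140,60])*2).round())
```

```text
cap [0.50135746 0.19661042 0.19      ]
plate (0.507, 0.193) [205. 133.] [420. 345.]
plate (0.51, 0.193) [211. 136.] [426. 347.]
plate (0.508, 0.19) [205. 140.] [420. 351.]
[245. 246.] [371. 367.]
```

play_rows(
  translation=[
    [-1,8,1],
    [-1.5,14,1],
    [0,14,0],
    [0,14,0],
    [0,14,0],
    [0,14,0],
    [0,10,0],
    [0,7,0],
    [0,0,0],
    [0,0,0],
  ],
  turn=[
    [0,0,0],
    [0,0,0],
    [0,0,0],
    [0,0,0],
    [0,0,0],
    [0,0,0],
    [0,0,0],
    [0,0,0],
    [0,0,0],
    [0,0,0],
  ],
  fingers=[1,1,1,1,1,1,1,1,1,1],
  grip_force=30,
)

```text
time: 15.55
position: [0.5013, 0.1958, 0.1529]
tool_rot: [-1.361, 0.934, -0.934]
ft_force: [-0.9, -0.0, 0.1]
grip_width: 0.998
```

play_rows(
  translation=[
    [0,0,0],
    [0,0,0],
    [0,0,0],
    [0,0,0],
    [0,0,0],
    [0,0,0],
    [0,0,0],
    [0,0,0],
    [0,0,0],
    [0,0,0],
  ],
  turn=[
    [0,0,0],
    [0,0,0],
    [0,0,0],
    [0,0,0],
    [0,0,0],
    [0,0,0],
    [0,0,0],
    [0,0,0],
    [0,0,0],
    [0,0,0],
  ],
  fingers=[1,1,1,0.6,0.2,0,-0.1,-0.3,-0.5,-1],
)

```text
time: 16.38
position: [0.5014, 0.1957, 0.153]
tool_rot: [-1.361, 0.934, -0.934]
ft_force: [-0.4, -0.2, -0.5]
grip_width: 0.555
```

play_rows(
  translation=[
    [0,0,0],
    [0,0,0],
    [0,0,0],
    [0,0,0],
    [0,-4,0],
    [0,-6,0],
    [0,-8,0],
    [0,-8,0],
    [0,-4,0],
    [0,0,0],
  ],
  turn=[
    [0,0,0],
    [0,0,0],
    [0,0,0],
    [0,0,0],
    [0,0,0],
    [0,0,0],
    [0,0,0],
    [0,0,0],
    [0,0,0],
    [0,0,0],
  ],
  fingers=[-1,-1,-1,-1,-1,-1,-1,-1,-1,-1],
)

```text
time: 17.22
position: [0.5022, 0.1961, 0.1846]
tool_rot: [-1.359, 0.932, -0.935]
ft_force: [0.5, -0.2, -1.3]
grip_width: 0.448
```

Run:
```python
from p import *
rows([(.502,.195,.275,.367),(.49,0,.275,0),(.574,-.183,.275,-.3086)],[1,12,12])
cv2.imwrite("pics/w8.png",ctrl.get_image("wrist"))
i=ctrl.get_image("scene");cv2.imwrite("pics/s8.png",cv2.resize(i[60:320,140:420],None,fx=2.3,fy=2.3))
```

```text
t 17.22 pos [0.5022 0.1961 0.1846] psi 0.3679 tilt [ 0.003  0.    -1.   ] F [ 0.5 -0.2 -1.3] g 0.448
(0.502, 0.195, 0.275, 0.367) 
 [[1.0, -90.4, -0.4]] 
 [[-0.0026, 0.0009, 0.0005]]
(0.49, 0, 0.275, 0) 
 [[14.8, 0.0, -6.8], [15.0, 0.0, -6.3], [15.2, 0.0, -5.8], [15.4, 0.0, -5.4], [15.5, 0.0, -4.9], [15.7, 0.0, -4.4], [15.8, 0.0, -3.9], [15.9, 0.0, -3.5], [16.0, 0.0, -3.0], [16.1, 0.0, -2.5], [16.1, 0.0, -2.0], [16.2, 0.0, -1.5]] 
 [[0.0, 0.0306, 0.0], [0.0, 0.0306, 0.0], [0.0, 0.0306, 0.0], [0.0, 0.0306, 0.0], [0.0, 0.0306, 0.0], [0.0, 0.0306, 0.0], [0.0, 0.0306, 0.0], [0.0, 0.0306, 0.0], [0.0, 0.0306, 0.0], [0.0, 0.0305, 0.0], [0.0, 0.0306, 0.0], [0.0, 0.0305, 0.0]]
(0.574, -0.183, 0.275, -0.3086) 
 [[15.3, 0.0, 7.0], [15.1, 0.0, 7.4], [14.9, 0.0, 7.8], [14.7, 0.0, 8.2], [14.4, 0.0, 8.5], [14.2, 0.0, 8.9], [14.0, 0.0, 9.3], [13.7, 0.0, 9.6], [13.5, 0.0, 10.0], [13.2, 0.0, 10.3], [13.0, 0.0, 10.6], [12.7, 0.1, 10.9]] 
 [[0.0, 0.0257, 0.0], [0.0, 0.0257, 0.0], [0.0, 0.0257, 0.0], [0.0, 0.0257, 0.0], [0.0, 0.0257, 0.0], [0.0, 0.0257, 0.0], [0.0, 0.0257, 0.0], [0.0, 0.0257, 0.0], [0.0, 0.0258, 0.0], [0.0, 0.0257, 0.0], [0.0, 0.0258, 0.0], [0.0, 0.0257, 0.0]]
```

View pics/s8.png

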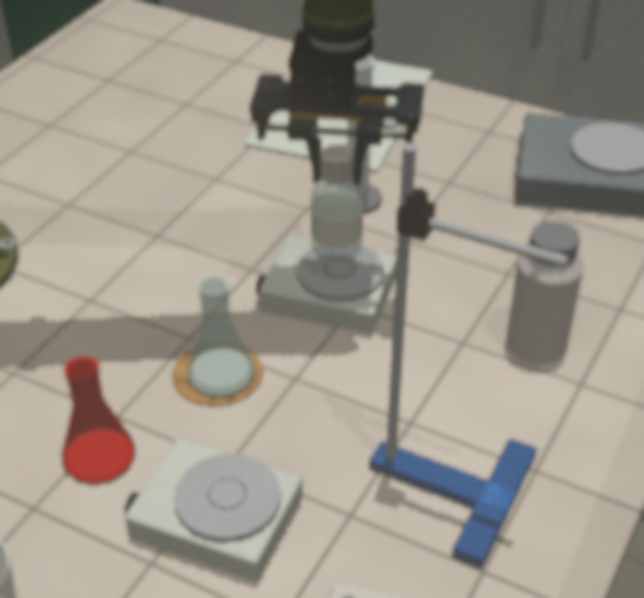

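play_rows(
  translation=[
    [0,-5,0],
    [0,-10,0],
    [0,-12,0],
    [0,-12,0],
    [0,-12,0],
    [0,-12,0],
    [0,-12,0],
    [0,-8,0],
    [0,-4,0],
    [0,0,0],
  ],
  turn=[
    [0,0,0],
    [0,0,0],
    [0,0,0],
    [0,0,0],
    [0,0,0],
    [0,0,0],
    [0,0,0],
    [0,0,0],
    [0,0,0],
    [0,0,0],
  ],
  fingers=[-1,-1,-1,-1,-1,-1,-1,-1,-1,-1],
)

```text
time: 18.15
position: [0.5018, 0.1959, 0.2712]
tool_rot: [-1.36, 0.933, -0.935]
ft_force: [0.7, 1.1, -1.8]
grip_width: 0.45
```

play_rows(
  translation=[
    [7,0,-4],
    [14,0,-6],
    [15,0,-6],
    [15,0,-5.5],
    [15,0,-5],
    [15.5,0,-4.5],
    [15.5,0,-4],
    [16,0,-4],
    [16,0,-3],
    [16,0,-2.5],
  ],
  turn=[
    [0,0.02,0],
    [0,0.03,0],
    [0,0.03,0],
    [0,0.03,0],
    [0,0.03,0],
    [0,0.03,0],
    [0,0.03,0],
    [0,0.03,0],
    [0,0.03,0],
    [0,0.03,0],
  ],
  fingers=[-1,-1,-1,-1,-1,-1,-1,-1,-1,-1],
)

```text
time: 18.98
position: [0.4916, 0.0419, 0.2701]
tool_rot: [-1.244, 1.154, -1.154]
ft_force: [-0.1, 0.6, -2.5]
grip_width: 0.453
```

Run:
```python
from p import *
rows([(.515,-.06,.275,-.1),(.574,-.183,.27,-.3086)],[7,10])
```

```text
t 18.98 pos [0.4916 0.0419 0.2701] psi 0.0747 tilt [ 0. -0. -1.] F [-0.1  0.6 -2.5] g 0.453
(0.515, -0.06, 0.275, -0.1) 
 [[14.8, -0.7, 2.3], [14.7, -0.7, 2.6], [14.6, -0.7, 3.0], [14.6, -0.7, 3.3], [14.5, -0.7, 3.7], [14.3, -0.7, 4.1], [14.3, -0.7, 4.4]] 
 [[-0.0, 0.025, 0.0], [-0.0, 0.0249, 0.0], [-0.0, 0.025, 0.0], [-0.0001, 0.0249, 0.0001], [-0.0, 0.025, 0.0], [-0.0001, 0.0249, 0.0001], [-0.0, 0.025, 0.0]]
(0.574, -0.183, 0.27, -0.3086) 
 [[11.6, 0.5, 7.1], [11.5, 0.5, 7.3], [11.3, 0.5, 7.6], [11.2, 0.5, 7.8], [11.0, 0.5, 8.1], [10.9, 0.5, 8.3], [10.7, 0.5, 8.5], [10.5, 0.5, 8.7], [10.3, 0.5, 8.9], [10.1, 0.5, 9.2]] 
 [[-0.0, 0.0209, 0.0], [-0.0, 0.0209, 0.0], [-0.0, 0.0208, 0.0], [-0.0, 0.0209, 0.0], [-0.0, 0.0208, 0.0], [-0.0, 0.0209, 0.0], [-0.0, 0.0208, 0.0], [-0.0, 0.0209, 0.0], [-0.0, 0.0208, 0.0], [-0.0, 0.0209, 0.0]]
```

play_rows(
  translation=[
    [15,0,2],
    [14.5,0,3],
    [14.5,0,3],
    [14.5,0,3],
    [14.5,0,4],
    [14,0,4],
    [14,0,4],
    [11.5,0,7],
    [11.5,0,7],
    [11.5,0,8],
  ],
  turn=[
    [0,0.025,0],
    [0,0.025,0],
    [0,0.025,0],
    [0,0.025,0],
    [0,0.025,0],
    [0,0.025,0],
    [0,0.025,0],
    [0,0.021,0],
    [0,0.021,0],
    [0,0.021,0],
  ],
  fingers=[-1,-1,-1,-1,-1,-1,-1,-1,-1,-1],
)

```text
time: 19.82
position: [0.5335, -0.0953, 0.27]
tool_rot: [-1.128, 1.327, -1.327]
ft_force: [-0.1, 0.9, -1.8]
grip_width: 0.452
```

play_rows(
  translation=[
    [11,0,8],
    [11,0,8],
    [11,0,8],
    [10,0,8],
    [9,0,9],
    [6,0,8],
    [3,0,5],
    [0,0,0],
    [0,0,0],
    [0,0,0],
  ],
  turn=[
    [0,0.021,0],
    [0,0.021,0],
    [0,0.021,0],
    [0,0.021,0],
    [0,0.021,0],
    [0,0.021,0],
    [0,0.02,0],
    [0,0,0],
    [0,0,0],
    [0,0,0],
  ],
  fingers=[-1,-1,-1,-1,-1,-1,-1,-1,-1,-1],
)

```text
time: 20.65
position: [0.5727, -0.1645, 0.2701]
tool_rot: [-1.049, 1.43, -1.429]
ft_force: [0.2, 0.5, -1.8]
grip_width: 0.452
```

play_rows(
  translation=[
    [0,0,0],
    [0,0,0],
    [0,0,0],
    [0,0,0],
    [0,8,0],
    [0,10,0],
    [0,10,0],
    [0,10,0],
    [0,8,0],
    [0,4,0],
  ],
  turn=[
    [0,0,0],
    [0,0,0],
    [0,0,0],
    [0,0,0],
    [0,0,0],
    [0,0,0],
    [0,0,0],
    [0,0,0],
    [0,0,0],
    [0,0,0],
  ],
  fingers=[-1,-1,-1,-1,-1,-1,-1,-1,-1,-1],
)

```text
time: 21.48
position: [0.5718, -0.1655, 0.2178]
tool_rot: [-1.05, 1.433, -1.429]
ft_force: [-0.2, 0.3, -3.1]
grip_width: 0.45
```

Run:
```python
from p import *
rows([(.574,-.183,.175,-.3086)],[6])
W=ctrl.camera_info("wrist");cv2.imwrite("pics/w9.png",ctrl.get_image("wrist"))
p=(.574,-.183);q=np.array([proj(W,[p[0]+.055*np.cos(k),p[1]+.055*np.sin(k),.05]) for k in np.linspace(0,6.28,90)]); print("plate",q.min(0).round(),q.max(0).round())
i=ctrl.get_image("scene");cv2.imwrite("pics/s9.png",cv2.resize(i[60:320,140:420],None,fx=2.3,fy=2.3))
```

```text
t 21.48 pos [ 0.5718 -0.1655  0.2178] psi -0.3061 tilt [-0.003  0.001 -1.   ] F [-0.2  0.3 -3.1] g 0.45
(0.574, -0.183, 0.175, -0.3086) 
 [[2.7, 7.1, 1.2], [2.7, 7.1, 1.3], [2.7, 7.1, 1.2], [2.7, 7.2, 1.3], [2.6, 7.1, 1.2], [2.7, 7.2, 1.3]] 
 [[0.0005, 0.0004, 0.0], [0.0005, 0.0004, 0.0], [0.0005, 0.0004, 0.0], [0.0005, 0.0004, 0.0], [0.0004, 0.0005, 0.0], [0.0005, 0.0004, 0.0]]
plate [240. 143.] [356. 256.]
```

View pics/w9.png

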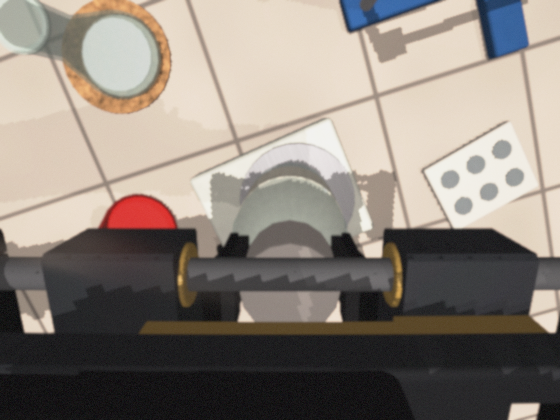

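View pics/s9.png

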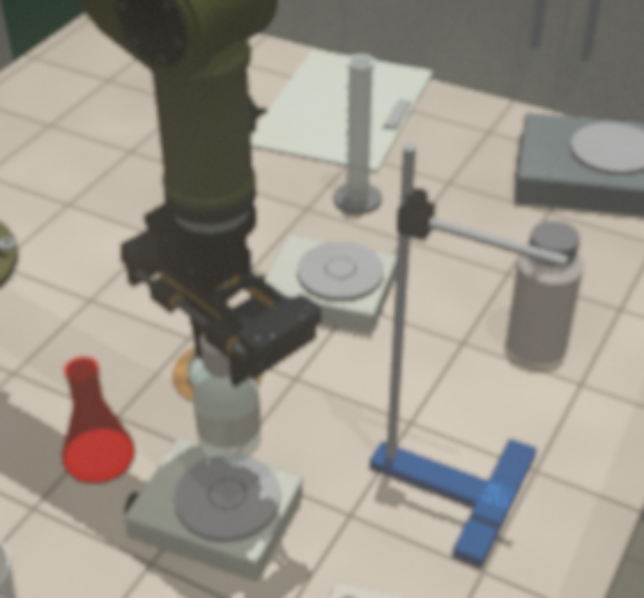

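play_rows(
  translation=[
    [2,3,0.5],
    [3,4,1],
    [3,5,1],
    [3,5,1],
    [3,5,1],
    [2,5,1],
    [1,5,0.5],
    [0,4,0],
    [0,3,0],
    [0,0,0],
  ],
  turn=[
    [0,0,0],
    [0,0,0],
    [0,0,0],
    [0,0,0],
    [0,0,0],
    [0,0,0],
    [0,0,0],
    [0,0,0],
    [0,0,0],
    [0,0,0],
  ],
  fingers=[-1,-1,-1,-1,-1,-1,-1,-1,-1,-1],
)

```text
time: 22.42
position: [0.573, -0.1832, 0.1801]
tool_rot: [-1.049, 1.432, -1.43]
ft_force: [0.0, -0.5, -3.3]
grip_width: 0.448
```

play_rows(
  translation=[
    [0,0,0],
    [0,0,0],
    [0,0,0],
    [0,0,0],
    [0,0,0],
    [0,2,0],
    [0,2,0],
    [0,2,0],
    [0,0,0],
    [0,0,0],
  ],
  turn=[
    [0,0,0],
    [0,0,0],
    [0,0,0],
    [0,0,0],
    [0,0,0],
    [0,0,0],
    [0,0,0],
    [0,0,0],
    [0,0,0],
    [0,0,0],
  ],
  fingers=[-1,-1,-1,-1,-1,-1,-1,-1,-1,-1],
)

```text
time: 23.25
position: [0.5732, -0.1836, 0.1747]
tool_rot: [-1.049, 1.431, -1.431]
ft_force: [0.3, 0.6, -2.1]
grip_width: 0.451
```

Run:
```python
from p import *
rows([(.573,-.183,.155,-.3086)],[6])
cv2.imwrite("pics/w10.png",ctrl.get_image("wrist"))
```

```text
t 23.25 pos [ 0.5732 -0.1836  0.1747] psi -0.306 tilt [-0.  0. -1.] F [ 0.3  0.6 -2.1] g 0.451
(0.573, -0.183, 0.155, -0.3086) 
 [[-0.1, 3.3, -0.1], [-0.1, 3.3, -0.1], [-0.1, 3.3, -0.0], [-0.1, 3.3, -0.1], [-0.0, 3.3, -0.0], [-0.1, 3.2, -0.1]] 
 [[0.0001, 0.0004, 0.0], [0.0001, 0.0004, 0.0], [0.0001, 0.0004, 0.0], [0.0001, 0.0005, 0.0], [0.0001, 0.0004, 0.0], [0.0, 0.0005, 0.0]]
```

View pics/w10.png

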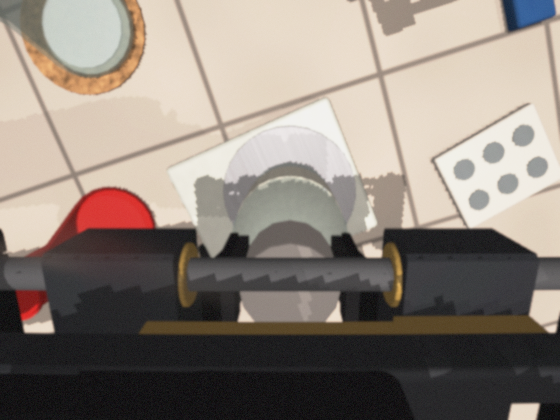

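play_rows(
  translation=[
    [0,3,0],
    [0,4,0],
    [0,4,0],
    [0,3,0],
    [0,2,0],
    [0,1.5,0],
    [0,1,0],
    [0,0.5,0],
    [0,0,0],
    [0,0,0],
  ],
  turn=[
    [0,0,0],
    [0,0,0],
    [0,0,0],
    [0,0,0],
    [0,0,0],
    [0,0,0],
    [0,0,0],
    [0,0,0],
    [0,0,0],
    [0,0,0],
  ],
  fingers=[-1,-1,-1,-1,-1,-1,-1,-1,-1,-1],
)

```text
time: 24.13
position: [0.5735, -0.1836, 0.1562]
tool_rot: [-1.049, 1.431, -1.431]
ft_force: [-0.0, -0.4, -2.4]
grip_width: 0.449
```

play_rows(
  translation=[
    [0,0.5,0],
    [0,0.5,0],
    [0,0.5,0],
    [0,0.5,0],
    [0,0.5,0],
    [0,0,0],
    [0,0,0],
    [0,0,0],
    [0,0,0],
    [0,0,0],
  ],
  turn=[
    [0,0,0],
    [0,0,0],
    [0,0,0],
    [0,0,0],
    [0,0,0],
    [0,0,0],
    [0,0,0],
    [0,0,0],
    [0,0,0],
    [0,0,0],
  ],
  fingers=[-1,-1,-1,-1,-1,-1,-1,-1,-1,-1],
)

```text
time: 24.97
position: [0.5734, -0.1836, 0.1536]
tool_rot: [-1.049, 1.431, -1.431]
ft_force: [0.1, -0.0, -1.3]
grip_width: 0.456
```

play_rows(
  translation=[
    [0,0.5,0],
    [0,0.5,0],
    [0,0,0],
    [0,0,0],
    [0,0,0],
    [0,0,0],
    [0,0,0],
    [0,0,0],
    [0,0,0],
    [0,0,0],
  ],
  turn=[
    [0,0,0],
    [0,0,0],
    [0,0,0],
    [0,0,0],
    [0,0,0],
    [0,0,0],
    [0,0,0],
    [0,0,0],
    [0,0,0],
    [0,0,0],
  ],
  fingers=[-1,-1,-1,-1,-1,-1,-1,-1,-1,-1],
)

```text
time: 25.8
position: [0.5735, -0.1836, 0.153]
tool_rot: [-1.048, 1.43, -1.431]
ft_force: [-1.7, -0.8, 4.7]
grip_width: 0.451
```

Contact at the expected height. I'll release and retreat, then go above the flask.

play_rows(
  translation=[
    [0,0,0],
    [0,0,0],
    [0,0,0],
    [0,0,0],
    [0,0,0],
    [0,0,0],
    [0,0,0],
    [0,0,0],
    [0,0,0],
    [0,0,0],
  ],
  turn=[
    [0,0,0],
    [0,0,0],
    [0,0,0],
    [0,0,0],
    [0,0,0],
    [0,0,0],
    [0,0,0],
    [0,0,0],
    [0,0,0],
    [0,0,0],
  ],
  fingers=[0,0.3,0.6,1,1,1,1,1,1,1],
  grip_force=20,
)

```text
time: 26.63
position: [0.5734, -0.1836, 0.1525]
tool_rot: [-1.049, 1.431, -1.431]
ft_force: [-0.6, 0.2, -0.0]
grip_width: 0.992
```

play_rows(
  translation=[
    [0,-4,0],
    [0,-8,0],
    [0,-12,0],
    [0,-14,0],
    [0,-14,0],
    [0,-14,0],
    [0,-14,0],
    [0,-10,0],
    [0,-6,0],
    [0,0,0],
  ],
  turn=[
    [0,0,0],
    [0,0,0],
    [0,0,0],
    [0,0,0],
    [0,0,0],
    [0,0,0],
    [0,0,0],
    [0,0,0],
    [0,0,0],
    [0,0,0],
  ],
  fingers=[1,1,1,1,1,1,1,1,1,1],
)

```text
time: 27.47
position: [0.5743, -0.1838, 0.2507]
tool_rot: [-1.047, 1.428, -1.433]
ft_force: [0.9, -0.0, -0.2]
grip_width: 1.0
```

Run:
```python
from p import *
rows([(.449,.001,.22,0)],[12])
W=ctrl.camera_info("wrist");i=ctrl.get_image("wrist");cv2.imwrite("pics/w11.png",i[60:300,140:440].repeat(2,0).repeat(2,1))
for p,r,z in [((.573,-.183),.055,.05),((.573,-.183),.02,.19)]:
  q=np.array([proj(W,[p[0]+r*np.cos(k),p[1]+r*np.sin(k),z]) for k in np.linspace(0,6.28,90)]); print(((q.min(0)-[140,60])*2).round(),((q.max(0)-[140,60])*2).round())
```

```text
t 27.47 pos [ 0.5743 -0.1838  0.2507] psi -0.306 tilt [ 0.003 -0.001 -1.   ] F [ 0.9 -0.  -0.2] g 1.0
(0.449, 0.001, 0.22, 0) 
 [[-11.5, 2.5, -14.6], [-11.9, 2.5, -14.3], [-12.3, 2.5, -14.0], [-12.6, 2.5, -13.7], [-13.0, 2.5, -13.3], [-13.3, 2.5, -13.0], [-13.6, 2.6, -12.7], [-13.9, 2.6, -12.3], [-14.3, 2.6, -12.0], [-14.6, 2.5, -11.6], [-14.8, 2.6, -11.2], [-15.1, 2.5, -10.8]] 
 [[-0.0003, -0.0255, 0.0001], [-0.0003, -0.0255, 0.0001], [-0.0003, -0.0255, 0.0001], [-0.0003, -0.0255, 0.0001], [-0.0003, -0.0255, 0.0], [-0.0003, -0.0255, 0.0001], [-0.0003, -0.0255, 0.0], [-0.0002, -0.0255, 0.0001], [-0.0003, -0.0255, 0.0], [-0.0002, -0.0255, 0.0001], [-0.0003, -0.0255, 0.0], [-0.0002, -0.0255, 0.0001]]
[188. 128.] [402. 339.]
[233. 254.] [356. 373.]
```

View pics/w11.png

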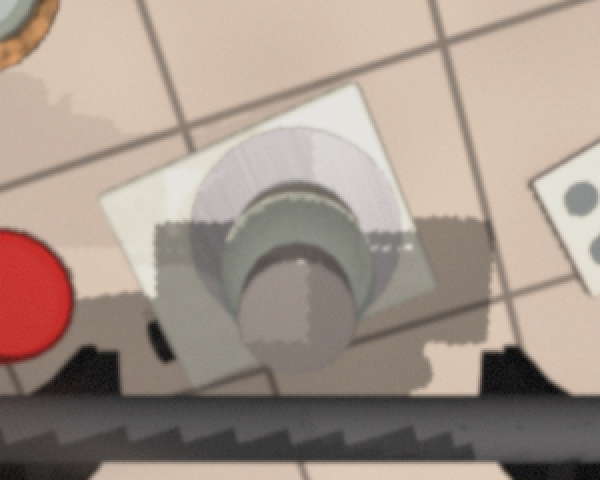

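The bottle stands centred on plate A: the plate spans columns 192–402 and the cap 238–357 in the crop, within a few mm of what I predicted.

play_rows(
  translation=[
    [-8,0,-10],
    [-14,0,-18],
    [-15,0,-17],
    [-16,2,-16],
    [-16,3,-16],
    [-17,3,-15],
    [-17,3,-15],
    [-17,3,-14],
    [-17,3,-14],
    [-17,3,-12],
  ],
  turn=[
    [0,-0.03,0],
    [0,-0.031,0],
    [0,-0.031,0],
    [0,-0.031,0],
    [0,-0.031,0],
    [0,-0.031,0],
    [0,-0.031,0],
    [0,-0.03,0],
    [0,-0.03,0],
    [0,-0.03,0],
  ],
  fingers=[1,1,1,1,1,1,1,1,1,1],
)

```text
time: 28.35
position: [0.4507, -0.0055, 0.2272]
tool_rot: [-1.213, 1.208, -1.206]
ft_force: [0.5, -0.0, 0.8]
grip_width: 0.999
```

play_rows(
  translation=[
    [0,0,0],
    [0,0,0],
    [0,0,0],
    [0,0,0],
    [0,0,0],
    [0,0,0],
    [0,0,0],
    [0,0,0],
    [0,0,0],
    [0,0,0],
  ],
  turn=[
    [0,0,0],
    [0,0,0],
    [0,0,0],
    [0,0,0],
    [0,0,0],
    [0,0,0],
    [0,0,0],
    [0,0,0],
    [0,0,0],
    [0,0,0],
  ],
  fingers=[1,1,1,1,1,1,1,1,1,1],
)

```text
time: 29.18
position: [0.4529, -0.0072, 0.2285]
tool_rot: [-1.209, 1.209, -1.209]
ft_force: [0.2, 0.4, 0.1]
grip_width: 0.999
```

Run:
```python
from p import *
rows([(.449,.001,.1038,0)],[10])
```

```text
t 29.18 pos [ 0.4529 -0.0072  0.2285] psi -0.0001 tilt [-0. -0. -1.] F [0.2 0.4 0.1] g 0.999
(0.449, 0.001, 0.1038, 0) 
 [[-0.8, 12.5, -0.4], [-0.8, 12.5, -0.4], [-0.8, 12.5, -0.4], [-0.8, 12.5, -0.4], [-0.8, 12.5, -0.4], [-0.8, 12.4, -0.4], [-0.8, 12.5, -0.4], [-0.9, 12.4, -0.4], [-0.8, 12.5, -0.4], [-0.9, 12.4, -0.3]] 
 [[0.0, -0.0, 0.0], [0.0, -0.0, 0.0], [0.0, -0.0, 0.0], [0.0, -0.0, 0.0], [0.0, -0.0, 0.0], [0.0, -0.0, 0.0], [0.0, -0.0, 0.0], [0.0, -0.0, 0.0], [0.0, -0.0, 0.0], [0.0, -0.0001, 0.0]]
```

play_rows(
  translation=[
    [-3,6,-2],
    [-3,12,-2],
    [-2,17,0],
    [0,18,0],
    [0,18,0],
    [0,18,0],
    [0,14,0],
    [0,10,0],
    [0,8,0],
    [0,3.5,0],
  ],
  turn=[
    [0,0,0],
    [0,0,0],
    [0,0,0],
    [0,0,0],
    [0,0,0],
    [0,0,0],
    [0,0,0],
    [0,0,0],
    [0,0,0],
    [0,0,0],
  ],
  fingers=[1,1,1,1,1,1,1,1,1,1],
)

```text
time: 30.02
position: [0.448, 0.0011, 0.1026]
tool_rot: [-1.211, 1.21, -1.208]
ft_force: [0.0, 0.5, 0.6]
grip_width: 1.005
```

play_rows(
  translation=[
    [0,0,0],
    [0,0,0],
    [0,0,0],
    [0,0,0],
    [0,0,0],
    [0,0,0],
    [0,0,0],
    [0,0,0],
    [0,0,0],
    [0,0,0],
  ],
  turn=[
    [0,0,0],
    [0,0,0],
    [0,0,0],
    [0,0,0],
    [0,0,0],
    [0,0,0],
    [0,0,0],
    [0,0,0],
    [0,0,0],
    [0,0,0],
  ],
  fingers=[1,1,1,0.6,0.2,0,-0.2,-0.3,-0.5,-1],
)

```text
time: 30.85
position: [0.4489, 0.0009, 0.104]
tool_rot: [-1.209, 1.209, -1.209]
ft_force: [-0.6, -0.3, 0.5]
grip_width: 0.556
```

play_rows(
  translation=[
    [0,0,0],
    [0,0,0],
    [0,0,0],
    [0,0,0],
    [0,-4,0],
    [0,-8,0],
    [0,-12,0],
    [0,-12,0],
    [0,-12,0],
    [0,-12,0],
  ],
  turn=[
    [0,0,0],
    [0,0,0],
    [0,0,0],
    [0,0,0],
    [0,0,0],
    [0,0,0],
    [0,0,0],
    [0,0,0],
    [0,0,0],
    [0,0,0],
  ],
  fingers=[-1,-1,-1,-1,-1,-1,-1,-1,-1,-1],
)

```text
time: 31.68
position: [0.4489, 0.0009, 0.1652]
tool_rot: [-1.209, 1.209, -1.209]
ft_force: [1.0, 0.8, -1.8]
grip_width: 0.383
```

play_rows(
  translation=[
    [0,-10,0],
    [0,-8,0],
    [0,-6,0],
    [0,0,0],
    [0,0,0],
    [0,0,0],
    [0,0,0],
    [0,0,0],
    [0,0,0],
    [0,0,0],
  ],
  turn=[
    [0,0,0],
    [0,0,0],
    [0,0,0],
    [0,0,0],
    [0,0,0],
    [0,0,0],
    [0,0,0],
    [0,0,0],
    [0,0,0],
    [0,0,0],
  ],
  fingers=[-1,-1,-1,-1,-1,-1,-1,-1,-1,-1],
)

```text
time: 32.52
position: [0.4487, 0.0009, 0.1878]
tool_rot: [-1.21, 1.21, -1.209]
ft_force: [0.5, -0.1, -1.1]
grip_width: 0.385
```

Run:
```python
from p import *
rows([(.507,.195,.187,.367)],[20])
cv2.imwrite("pics/w12.png",ctrl.get_image("wrist"))
```

```text
t 32.52 pos [0.4487 0.0009 0.1878] psi 0.0001 tilt [-0.001  0.    -1.   ] F [ 0.5 -0.1 -1.1] g 0.385
(0.507, 0.195, 0.187, 0.367) 
 [[-9.7, 0.0, 2.9], [-9.6, 0.0, 3.1], [-9.6, 0.0, 3.3], [-9.5, 0.0, 3.4], [-9.5, 0.0, 3.6], [-9.4, 0.0, 3.8], [-9.3, 0.1, 4.0], [-9.3, 0.0, 4.1], [-9.2, 0.1, 4.3], [-9.1, 0.0, 4.5], [-9.0, 0.1, 4.6], [-8.9, 0.0, 4.8], [-8.8, 0.1, 5.0], [-8.7, 0.1, 5.1], [-8.7, 0.0, 5.3], [-8.6, 0.1, 5.4], [-8.4, 0.0, 5.6], [-8.3, 0.1, 5.8], [-8.3, 0.0, 5.9], [-8.1, 0.1, 6.0]] 
 [[0.0, -0.0183, -0.0], [0.0, -0.0183, -0.0], [0.0, -0.0184, -0.0], [0.0, -0.0183, -0.0], [0.0, -0.0184, -0.0], [0.0, -0.0183, -0.0], [0.0, -0.0184, -0.0], [0.0, -0.0183, -0.0], [0.0, -0.0184, -0.0], [0.0, -0.0183, -0.0], [0.0, -0.0184, -0.0], [0.0001, -0.0183, -0.0], [0.0, -0.0184, -0.0], [0.0001, -0.0183, -0.0], [0.0, -0.0184, -0.0], [0.0001, -0.0183, -0.0], [0.0, -0.0184, -0.0001], [0.0001, -0.0183, -0.0], [0.0, -0.0184, -0.0001], [0.0001, -0.0183, -0.0]]
```

View pics/w12.png

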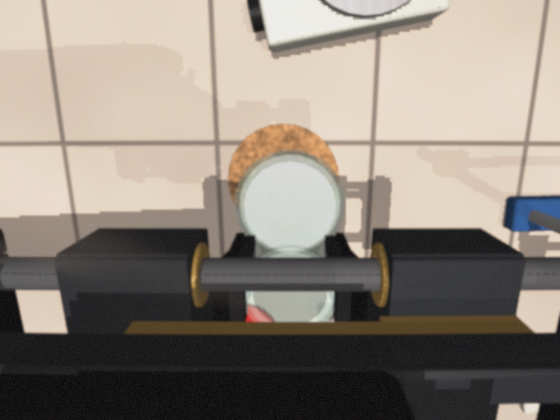

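play_rows(
  translation=[
    [-5,0,2],
    [-9,0,3],
    [-10,0,3],
    [-10,0,3],
    [-10,0,4],
    [-10,0,4],
    [-10,0,4],
    [-10,0,4],
    [-10,0,5],
    [-10,0,5],
  ],
  turn=[
    [0,-0.018,0],
    [0,-0.018,0],
    [0,-0.019,0],
    [0,-0.019,0],
    [0,-0.019,0],
    [0,-0.019,0],
    [0,-0.019,0],
    [0,-0.019,0],
    [0,-0.019,0],
    [0,-0.019,0],
  ],
  fingers=[-1,-1,-1,-1,-1,-1,-1,-1,-1,-1],
)

```text
time: 33.4
position: [0.4776, 0.0991, 0.188]
tool_rot: [-1.293, 1.068, -1.068]
ft_force: [0.3, 0.2, -1.0]
grip_width: 0.381
```

play_rows(
  translation=[
    [-10,0,5],
    [-10,0,5],
    [-10,0,5],
    [-10,0,5],
    [-9,0,6],
    [-9,0,6],
    [-8,0,6],
    [-7,0,5],
    [-4,0,4],
    [-2,0,2],
  ],
  turn=[
    [0,-0.018,0],
    [0,-0.018,0],
    [0,-0.018,0],
    [0,-0.018,0],
    [0,-0.018,0],
    [0,-0.018,0],
    [0,-0.018,0],
    [0,-0.018,0],
    [0,-0.018,0],
    [0,-0.018,0],
  ],
  fingers=[-1,-1,-1,-1,-1,-1,-1,-1,-1,-1],
)

```text
time: 34.23
position: [0.505, 0.1881, 0.188]
tool_rot: [-1.362, 0.932, -0.932]
ft_force: [0.1, 0.7, -1.8]
grip_width: 0.384
```

play_rows(
  translation=[
    [0,0,0],
    [0,0,0],
    [0,0,0],
    [0,0,0],
    [0,0,0],
    [0,0,0],
    [0,0,0],
    [0,0,0],
    [0,0,0],
    [0,0,0],
  ],
  turn=[
    [0,0,0],
    [0,0,0],
    [0,0,0],
    [0,0,0],
    [0,0,0],
    [0,0,0],
    [0,0,0],
    [0,0,0],
    [0,0,0],
    [0,0,0],
  ],
  fingers=[-1,-1,-1,-1,-1,-1,-1,-1,-1,-1],
)

```text
time: 35.07
position: [0.5048, 0.187, 0.188]
tool_rot: [-1.361, 0.934, -0.934]
ft_force: [0.4, 0.2, -0.5]
grip_width: 0.381
```

Run:
```python
from p import *
rows([(.507,.195,.16,.367)],[8])
W=ctrl.camera_info("wrist");cv2.imwrite("pics/w13.png",ctrl.get_image("wrist"))
p=(.507,.195);q=np.array([proj(W,[p[0]+.055*np.cos(k),p[1]+.055*np.sin(k),.05]) for k in np.linspace(0,6.28,90)]); print("plate",q.min(0).round(),q.max(0).round())
```

```text
t 35.07 pos [0.5048 0.187  0.188 ] psi 0.368 tilt [ 0. -0. -1.] F [ 0.4  0.2 -0.5] g 0.381
(0.507, 0.195, 0.16, 0.367) 
 [[-0.8, 3.5, 0.6], [-0.8, 3.5, 0.6], [-0.8, 3.5, 0.6], [-0.8, 3.5, 0.6], [-0.9, 3.5, 0.6], [-0.8, 3.5, 0.6], [-0.9, 3.5, 0.7], [-0.8, 3.5, 0.6]] 
 [[-0.0, 0.0001, 0.0], [-0.0, 0.0001, 0.0], [-0.0, 0.0001, 0.0], [-0.0, 0.0001, 0.0], [-0.0, 0.0001, 0.0], [-0.0, 0.0002, 0.0], [-0.0, 0.0001, 0.0001], [-0.0, 0.0002, 0.0]]
plate [232. 119.] [360. 245.]
```

View pics/w13.png

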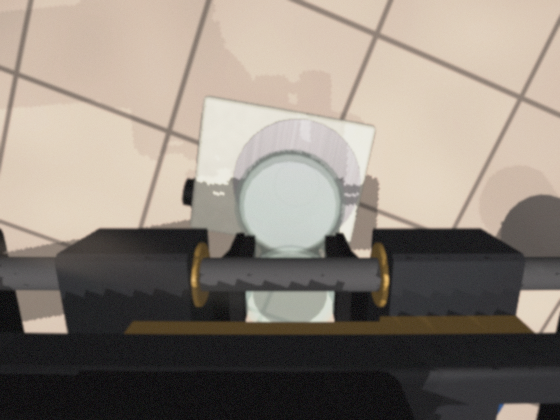

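play_rows(
  translation=[
    [-1,2,1],
    [-1.5,3,1],
    [-1.5,4,1],
    [-1.5,4,1],
    [-1,4,1],
    [-0.5,4,0],
    [0,4,0],
    [0,4,0],
    [0,3,0],
    [0,2,0],
  ],
  turn=[
    [0,0,0],
    [0,0,0],
    [0,0,0],
    [0,0,0],
    [0,0,0],
    [0,0,0],
    [0,0,0],
    [0,0,0],
    [0,0,0],
    [0,0,0],
  ],
  fingers=[-1,-1,-1,-1,-1,-1,-1,-1,-1,-1],
)

```text
time: 35.95
position: [0.5068, 0.1952, 0.1535]
tool_rot: [-1.362, 0.934, -0.934]
ft_force: [-0.5, -1.0, -1.4]
grip_width: 0.383
```

play_rows(
  translation=[
    [0,0,0],
    [0,0,0],
    [0,0,0],
    [0,0.5,0],
    [0,0.5,0],
    [0,0.5,0],
    [0,0,0],
    [0,0,0],
    [0,0,0],
    [0,0,0],
  ],
  turn=[
    [0,0,0],
    [0,0,0],
    [0,0,0],
    [0,0,0],
    [0,0,0],
    [0,0,0],
    [0,0,0],
    [0,0,0],
    [0,0,0],
    [0,0,0],
  ],
  fingers=[-1,-1,-1,-1,-1,-1,-1,-1,-1,-1],
)

```text
time: 36.78
position: [0.5069, 0.1954, 0.1525]
tool_rot: [-1.361, 0.934, -0.934]
ft_force: [-0.5, -0.3, -0.8]
grip_width: 0.38
```

play_rows(
  translation=[
    [0,0.5,0],
    [0,0.5,0],
    [0,0.5,0],
    [0,0.5,0],
    [0,0,0],
    [0,0,0],
    [0,0,0],
    [0,0,0],
    [0,0,0],
    [0,0,0],
  ],
  turn=[
    [0,0,0],
    [0,0,0],
    [0,0,0],
    [0,0,0],
    [0,0,0],
    [0,0,0],
    [0,0,0],
    [0,0,0],
    [0,0,0],
    [0,0,0],
  ],
  fingers=[-1,-1,-1,-1,-1,-1,-1,-1,-1,-1],
)

```text
time: 37.62
position: [0.507, 0.1954, 0.1506]
tool_rot: [-1.361, 0.934, -0.934]
ft_force: [0.3, -0.4, -1.3]
grip_width: 0.385
```

play_rows(
  translation=[
    [0,0.5,0],
    [0,0.5,0],
    [0,0,0],
    [0,0,0],
    [0,0,0],
    [0,0,0],
    [0,0,0],
    [0,0,0],
    [0,0,0],
    [0,0,0],
  ],
  turn=[
    [0,0,0],
    [0,0,0],
    [0,0,0],
    [0,0,0],
    [0,0,0],
    [0,0,0],
    [0,0,0],
    [0,0,0],
    [0,0,0],
    [0,0,0],
  ],
  fingers=[-1,-1,-1,-1,-1,-1,-1,-1,-1,-1],
)

```text
time: 38.45
position: [0.507, 0.1955, 0.15]
tool_rot: [-1.361, 0.934, -0.934]
ft_force: [-1.5, -0.2, 5.8]
grip_width: 0.382
```

Contact. I'll release and rise.

play_rows(
  translation=[
    [0,0,0],
    [0,0,0],
    [0,0,0],
    [0,0,0],
    [0,0,0],
    [0,0,0],
    [0,0,0],
    [0,0,0],
    [0,0,0],
    [0,0,0],
  ],
  turn=[
    [0,0,0],
    [0,0,0],
    [0,0,0],
    [0,0,0],
    [0,0,0],
    [0,0,0],
    [0,0,0],
    [0,0,0],
    [0,0,0],
    [0,0,0],
  ],
  fingers=[0,0.3,0.6,1,1,1,1,1,1,1],
)

```text
time: 39.28
position: [0.5069, 0.1954, 0.1495]
tool_rot: [-1.361, 0.934, -0.934]
ft_force: [-0.8, -0.3, -0.9]
grip_width: 0.984
```

play_rows(
  translation=[
    [0,-4,0],
    [0,-8,0],
    [0,-12,0],
    [0,-14,0],
    [0,-14,0],
    [0,-14,0],
    [0,-14,0],
    [0,-10,0],
    [0,-6,0],
    [0,0,0],
  ],
  turn=[
    [0,0,0],
    [0,0,0],
    [0,0,0],
    [0,0,0],
    [0,0,0],
    [0,0,0],
    [0,0,0],
    [0,0,0],
    [0,0,0],
    [0,0,0],
  ],
  fingers=[1,1,1,1,1,1,1,1,1,1],
)

```text
time: 40.12
position: [0.5077, 0.1958, 0.2474]
tool_rot: [-1.359, 0.932, -0.935]
ft_force: [-0.6, 0.1, 0.5]
grip_width: 1.004
```

play_rows(
  translation=[
    [0,-10,-3],
    [0,-10,-4],
    [0,-10,-4],
    [0,-10,-4],
    [0,-5,-2],
    [0,0,0],
    [0,0,0],
    [0,0,0],
    [0,0,0],
    [0,0,0],
  ],
  turn=[
    [0,0,0],
    [0,0,0],
    [0,0,0],
    [0,0,0],
    [0,0,0],
    [0,0,0],
    [0,0,0],
    [0,0,0],
    [0,0,0],
    [0,0,0],
  ],
  fingers=[1,1,1,1,1,1,1,1,1,1],
)

```text
time: 40.95
position: [0.4909, 0.1892, 0.2899]
tool_rot: [-1.362, 0.935, -0.933]
ft_force: [-0.5, 0.0, -0.3]
grip_width: 1.002
```

Run:
```python
from p import *
rows([],[])
W=ctrl.camera_info("wrist");i=ctrl.get_image("wrist");cv2.imwrite("pics/w14.png",i)
for p,r,z in [((.507,.195),.055,.05),((.507,.195),.0415,.05),((.507,.195),.0185,.19)]:
  q=np.array([proj(W,[p[0]+r*np.cos(k),p[1]+r*np.sin(k),z]) for k in np.linspace(0,6.28,90)]); print(q.min(0).round(),q.max(0).round())
i=ctrl.get_image("scene");cv2.imwrite("pics/s14.png",cv2.resize(i[60:360,100:420],None,fx=2,fy=2))
i=ctrl.get_image("top");cv2.imwrite("pics/t14.png",cv2.resize(i[110:300,110:450],None,fx=2.3,fy=2.3))
```

```text
t 40.95 pos [0.4909 0.1892 0.2899] psi 0.3681 tilt [-0.001 -0.    -1.   ] F [-0.5  0.  -0.3] g 1.002
[257. 124.] [354. 220.]
[269. 136.] [342. 209.]
[289. 180.] [338. 227.]
```

View pics/w14.png

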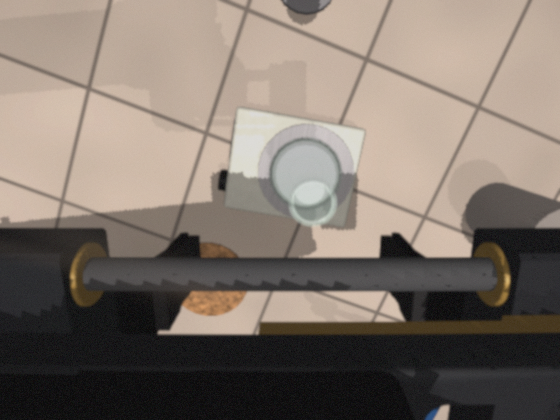

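View pics/s14.png

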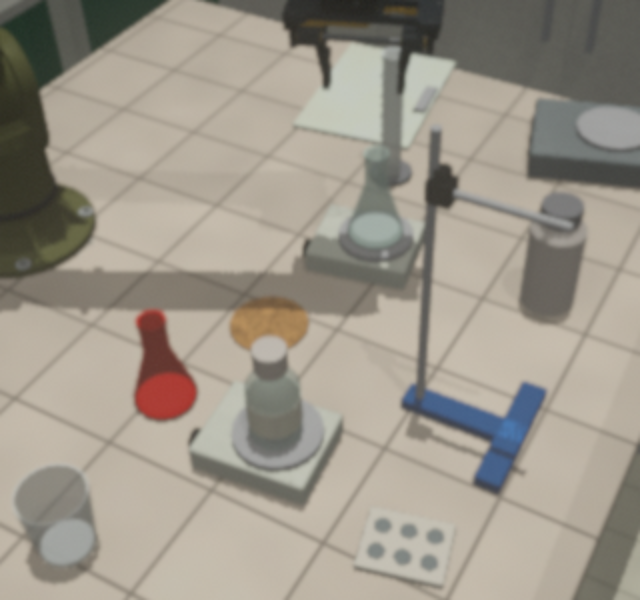

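View pics/t14.png

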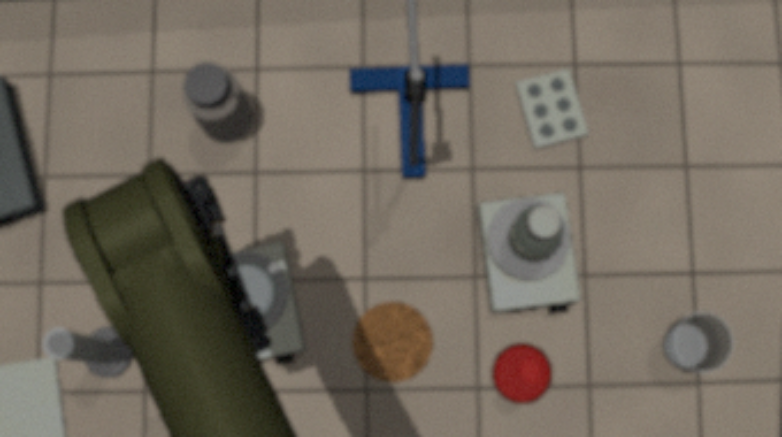

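In the wrist view the flask's foot (columns 270–341) is concentric with plate B (258–354). In the scene view both vessels stand upright on the swapped plates and the bystanders look unmoved. I'm handing the job in.

```bash
python3 -c "
from bench import ctrl
ctrl.close_job(); print(ctrl.get_state()['time'])"
```

```text
the job is handed in; nothing more can be done
the job is handed in; nothing more can be done
```

The swap is done and handed in at about 41 s of the 67 s. No verdict was reported. I parked the flask on the cork mat, moved the bottle to stirrer A, then moved the flask to stirrer B. I lowered each one until the wrist force showed contact (about 5 to 6 N) before opening the fingers.

- **Bottle:** the wrist view after release put it within about 2 to 3 mm of the middle of plate A.
- **Flask:** the wrist view after release put its foot concentric with plate B to about 1 to 2 mm.
- **Uprightness and bystanders:** in the final scene picture both stand upright, and the measuring cylinder, beaker, white plastic bottle and stand look where they were at the start. I judged this by eye and did not measure them again. The arm hid part of plate B from the top camera, so that view did not check the flask.
- **Robot:** the gripper was open, about 80 mm above the flask's lip, and touching nothing.
- **Disagreement:** the scene and top cameras placed plate A's middle about 5 to 7 mm apart. I used a point between them, and the wrist view agreed with it to about 2 mm.

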